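Tap a plaster dental model down onto the parallels in a spring-jaw vise

ROBOT

A 6-joint arm with a two-finger parallel gripper is mounted at the origin on the work surface. World frame = base frame: x ahead of the robot, y to its left, z up, the work surface at z = 0. Lengths are in m, angles in rad, forces in N, time in s.
With the tool pointing down it reaches from about 0.275 to 0.85 m from the base axis. Payload 19 kg.
Tool frame: the origin (TCP) lies at the centre of the arm's flange, where the gripper is bolted on; the fingertips stand 173 mm ahead of it and the grasp point (between the pads) lies 155 mm ahead of it; x points along the fingers, z is the direction in which the jaws open and shut, and the axes are right-handed (so a half turn about x gives the same grasp; the last joint's range is limited). The gripper opens to 85 mm and grips with 20 to 120 N. Pads are 22 mm wide; open, the fingers measure 114 mm over their backs; the gripper's body (76 mm by 85 mm) begins 54 mm behind the grasp point. The pads swing forward as they close: fully open they stand 13 mm farther back than shut.
Start: joints at [-1.459, 0.15, 1.437, -0, 1.554, -0.134], TCP at [0.14, -0.558, 0.405] pointing down, gripper open.
Joint ranges: [-2.8, 2.8], [-0.68, 2.1], [0.12, 2.68], [-1.39, 4.53], [0.16, 2.79], [-2.81, 2.81]. Speed limits (rad/s): [1.89, 1.89, 2.22, 3.01, 3.01, 3.01].

INTERFACE

Orientations are given as a 3x3 rotation matrix whose columns are the frame's x, y, z axes.
In Python, from rig import ctrl, cams gives the robot as it stands.
- The arm moves only by the shell command python3 -m inch 'ROWS' [OPENING]. ROWS is JSON, a list of rows, each an object with "slide": the shift along the tool's x, y, z in m, a list of three; "spin": the turn about the tool's x in rad. In form: [{"slide": [tx, ty, tz], "spin": spin}, ...]. A call has 1 to 20 rows; each row shifts and turns the commanded pose from where the row before left it, along the tool's axes as they then stand; what a row does not reach is not made up. A row lasts 1/8 s, in which the tool goes at most 62.5 mm and 10.7 degrees, less where a joint would pass 70% of its speed; a pose out of reach is approached as far as the arm can. A call with a gripper value outside its range is refused whole. OPENING is the closure, from -1 (fully open) to 1 (shut), set as the call begins (- or left out, the last holds). The fingers move at their own pace and stop on an object; the grip force is fixed at half the most. Time passes only in rows, so rows that do not move let the fingers close. It gives the time, the measured TCP pose, the force and the opening at its end, in the units of the state.
- ctrl.observe(): the state, without advancing time (a new reading comes with each control period).
- cams.read_camera(name): name is "scene" or "top" or "wrist"; returns a dict with "image" (384x512x3 uint8, red, green, blue), "fx", "fy", "cx", "cy" (pixels), "R" (3x3) and "t" (3): a world point X has camera coordinates R X + t. Camera axes: x right, y down, z forward; pixel columns grow to the right and rows downward; lengths in m; the calibration is good to about 2 mm. The wrist camera is an equidistant fisheye: a pixel r from the principal point sees the ray r / f radians off the axis. A picture is of the moment at which its call begins. There is no depth.
- ctrl.finish_job(): hands the job in, once; it reports no verdict.
The state is a dict: "time_s": time; "joints": joint angles; "joint_velocities": joint speeds; "effort": joint torques, N m; "tcp_pos": TCP position; "orientation": TCP orientation; "ft_force": force on the tool from outside, world axes, zero at the start; "wrist_torque": the same for the moment, N m; "width": opening from 0.0 (shut) to 1.0 (fully open).
Only numpy, scipy, OpenCV 4.12 (cv2) and the standard library are available. Lean on these libraries where they do the work, as an engineer would, in place of code of your own. Each camera call takes 0.05 s, during which the arm holds its last target.

TASK

Take the brush off the little vise and lay it on the bench, then set the plaster model, teeth up, in the tapered mouth of the jaws, square and centred (either way round), and let go of it. Stand the tamper on the flat floor inside the tooth arch, never pressing on the teeth, and tap or press the model down with it until it lies flat and bears on both parallels so that they no longer slide. Stand the tamper back upright on the bench clear of the vise, and leave the jar, cup, bottle and bowl where they are.

Things in the scene. Friction and masses are not known exactly. Their poses are not given: they have to be found in the camera images.
- vise: Small iron vise with two sprung steel jaws, fixed. Origin on the bench below the middle of the jaw gap; x across the jaws (clamping direction), y along them. Footprint 190 (x) x 100 (y) mm. Bed 20 mm above the bench, jaw tops 68 mm. Smooth jaws 50 mm long, 25 to 58 mm either side of the middle; gap 50 mm, widening to 70 mm over the top 16 mm. End posts 60 mm high at x = -86 and 86 mm.
- vise_seat (a point): Where the middle of the model's underside lies when seated: middle of the gap, 40 mm above the bench. The model's 62 mm length goes across the gap. Set down centred within 3 mm it first rests in the tapered mouth by its own weight, underside about 61 mm above the bench, maybe tilted a few degrees; some 8 to 18 N down on its middle parts the jaws and pushes it on to the parallels.
- jaw_a (a joint): Outward travel (m) of the sprung jaw at the vise's -x side: 0 at rest (gap 50 mm), about 0.006 with the model seated between the jaws, stop at 0.014. Spring 2.8 N at 0, 3.9 N at 0.006.
- jaw_b (a joint): The same for the jaw at the +x side.
- parallel_a_center (a point): Centre of a loose steel parallel (bar 10 x 100 x 20 mm high, long side along its y) lying on the vise bed, about 18 mm to -x of the vise's middle, along the jaws; its ends stick out beyond the jaws. It already lies where it is needed.
- parallel_b_center (a point): Centre of the second parallel, the same, about 18 mm to +x of the vise's middle.
- model_center (a point): Plaster model: tan base 62 (its x) x 52 (its y) x 30 mm high, 0.3 kg, with a pale U of teeth 9 mm high on top, open to +x. The point is the base's centre, 15 mm above its underside; z up. The flat floor inside the U is 15 mm above the point, clear to 16 mm round the middle. Grip it across its 52 mm width, so the fingers stand at the open ends of the jaws.
- teeth: The tooth arch on the model (part of it); origin on the model's middle, on the flat floor, 30 mm above the underside. Must not be pressed upon. If one end of the model stays proud, tap on the flat floor a few mm nearer that end.
- tamper_center (a point): Aluminium tamper, a round bar 85 mm tall standing upright on its foot: foot 18 mm diameter (white face) for the lower 30 mm, grip 30 mm diameter from 36 to 85 mm above the foot's face. The point is on its axis, 42.5 mm above the foot's face. 0.18 kg.
- brush_center (a point): Flat bench brush 130 mm long, 12 mm high, lying across the top of the vise jaws: wooden handle 14 mm wide from -65 to +20 mm, then ferrule and bristles 30 mm wide to +65 mm along its x. The point is half-way along and half-way up (6 mm above its underside), on the handle. 50 g.
- jar: Amber glass jar, bystander, 56 mm diameter, 75 mm tall; origin under its centre.
- cup: Grey cup, bystander, 64 mm rim diameter, 70 mm tall; origin under its centre.
- bottle: White bottle beyond the vise, bystander, 54 mm diameter, 150 mm tall; origin under its centre.
- bowl: Black rubber mixing bowl beyond the vise, bystander, 100 mm diameter, 55 mm tall; origin under its centre.
Things that resemble listed ones, but are neither listed nor needed, are in the scene too. Leave any blue look-alike of the vise alone.

How it is judged:
On the way, in this order (a step that is already met when the one before it is completed fails the run):
1. the brush lies on the bench, off the vise, let go (height (world z) of brush_center below 0.012 m and contact force between the fingers and brush below 0.1 N), for 0.2 s.
2. the model stands in the mouth of the jaws, let go, centred within 10 mm and square within 0.15 rad, still proud of the parallels by more than 5 mm (horizontal distance between model_center and vise_seat below 0.01 m and angle between the x axis of model_center and the x axis of vise, either way round below 0.15 rad and z of model_center in the frame of vise between 0.06 and 0.084 m and angle between model_center's own z axis and vertical below 0.2 rad and contact force between the fingers and model below 0.1 N and linear speed of model below 0.02 m/s), for 0.2 s.
3. under the tamper the model is down on the parallels (underside within 1.2 mm, level within 0.025 rad), bearing on them with over 1 N (z of model_center in the frame of vise below 0.0562 m and angle between model_center's own z axis and vertical below 0.025 rad and contact force between tamper and model above 1 N and (contact force between model and parallel_a above 1 N or contact force between model and parallel_b above 1 N)), for 0.05 s.
At the end, for the whole second after the job is handed in: Model between the jaws within 10 mm of centre, 0.06 rad square, 0.025 rad level, underside within 1.2 mm of the parallels and bearing on them (over 0.2 N), a jaw pushed out over 3 mm; brush flat and tamper upright (0.1 rad) on the bench, over 110 mm from the vise's middle; all at rest (horizontal distance between model_center and vise_seat below 0.01 m and z of model_center in the frame of vise below 0.0562 m and angle between model_center's own z axis and vertical below 0.025 rad and angle between the x axis of model_center and the x axis of vise, either way round below 0.06 rad and (contact force between model and parallel_a above 0.2 N or contact force between model and parallel_b above 0.2 N) and value of joint any of jaw_a, jaw_b above 0.003 m and linear speed of model below 0.01 m/s and height (world z) of brush_center below 0.012 m and horizontal distance between each of brush_center, tamper_center and vise above 0.11 m and linear speed of each of brush, tamper below 0.02 m/s and angle between tamper_center's own z axis and vertical below 0.1 rad and height (world z) of tamper_center below 0.048 m); the robot touches nothing.
It fails at once if something presses on the teeth with more than 4 N (contact force between anything else and teeth above 4 N).
It fails at once if the fingers push the model down between the jaws instead of the tamper (horizontal distance between model_center and vise_seat below 0.03 m and z of model_center in the frame of vise below 0.06 m and contact force between the fingers and model above 2 N).
It fails at once if a bystander (jar, cup, bottle or bowl) is moved by more than 30 mm (distance of any of jar, cup, bottle, bowl from where it was at the start of the episode above 0.03 m).
It also fails if it takes over 72 s, if anything falls off the work surface, if the arm or the gripper's body presses on something with over 40 N, if the wrist force passes 120 N, or if a joint passes its speed limit or range.

## Working session

There is one attempt and no reset: what is moved stays moved. The work goes in short steps, Python scripts to look and compute and a shell command to move; the robot and the scene stay as the last step left them, time stands still between calls to the robot, and variables do not carry over. Pictures are saved under pics/ and viewed, and the job is handed in when it is done.

```bash
ls; mkdir -p pics; python3 - <<'E'
from rig import ctrl,cams
import cv2
s=ctrl.observe()
for k in s: print(k,s[k])
for n in("scene","top","wrist"):
    c=cams.read_camera(n); cv2.imwrite(f"pics/{n}0.png",c["image"][:,:,::-1])
    print(n,[c[k] for k in("fx","fy","cx","cy")],c["R"],c["t"])
E
```

```text
pics
time_s 0.0
joints [-1.45899229e+00  1.50961228e-01  1.43798319e+00 -1.11764160e-06
  1.55377099e+00 -1.33978361e-01]
joint_velocities [ 0.00226443 -0.00042176  0.00031417  0.00058669  0.00117576 -0.00122433]
effort [ 2.69715936e-03 -7.13051319e+01 -5.70874643e+01  2.62293242e-04
  8.87136353e-03 -4.70352529e-05]
tcp_pos [ 0.13989578 -0.55769298  0.40411327]
orientation [[-1.26377460e-04  9.69947258e-01  2.43315228e-01]
 [ 1.11561836e-03  2.43315216e-01 -9.69946628e-01]
 [-9.99999370e-01  1.48867544e-04 -1.11284052e-03]]
ft_force [-0.12814483  0.17810594 -0.45400413]
wrist_torque [ 0.07950219  0.04585873 -0.06823262]
width 1.0001550210656476
scene [478.9425396650695, 478.9425396650695, 251.85591584105634, 190.36512531250193] [[-0.6756535   0.73718918 -0.00666748]
 [ 0.45910627  0.41367244 -0.78619116]
 [-0.57681347 -0.53425389 -0.61794741]] [ 0.35203534 -0.24488762  1.56265809]
top [349.7199043897023, 349.7199043897023, 260.2018727046163, 190.26416016280913] [[-1.20407999e-05 -9.99987091e-01 -5.08106819e-03]
 [-9.92265095e-01  6.42695801e-04 -1.24135283e-01]
 [ 1.24136946e-01  5.04027192e-03 -9.92252294e-01]] [0.06698164 0.59162761 0.98007328]
wrist [297.3186396354542, 297.3186396354542, 257.00399261385746, 190.73701962628382] [[ 0.24346689 -0.96990841 -0.00124802]
 [-0.93595622 -0.23528128  0.26197076]
 [-0.25438128 -0.06261311 -0.965075  ]] [-0.5739268  -0.03455433  0.37934626]
```

View pics/scene0.png

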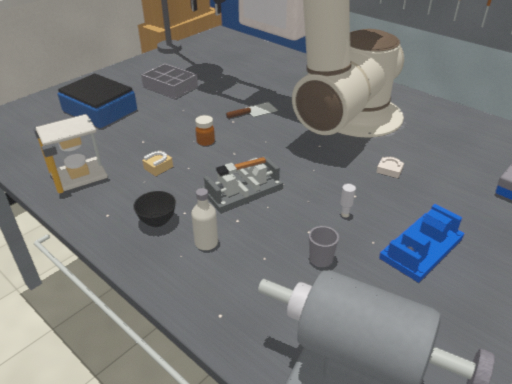

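View pics/top0.png

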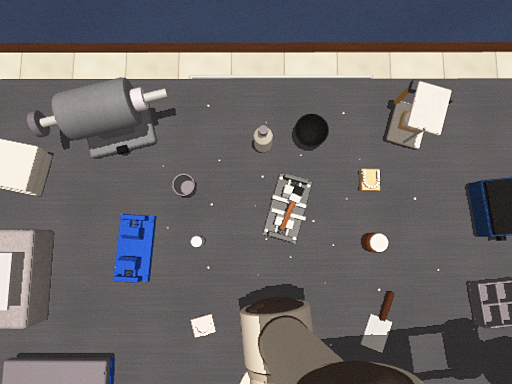

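View pics/wrist0.png

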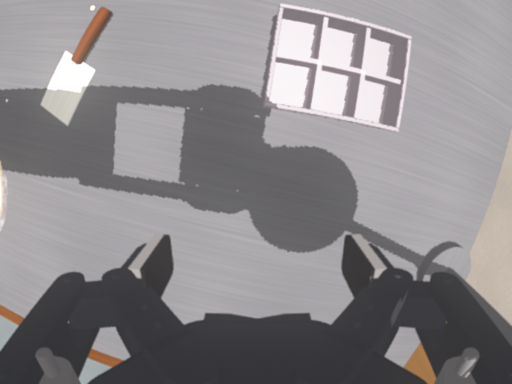

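The scene view shows the vise with the brush at (243,180), model at (157,162), tamper at (347,200), jar (205,130), cup (322,247), bottle (205,222) and bowl (156,210). The top view shows the same with the model at (370,180) and the tamper at (197,241).

```bash
cat > h.py <<'E'
import numpy as np, cv2
from rig import ctrl,cams
def ray(c,u,v):
    x=(u-c["cx"])/c["fx"]; y=(v-c["cy"])/c["fy"]
    R=np.array(c["R"]);t=np.array(c["t"])
    return -R.T@t, R.T@np.array([x,y,1.])
def wray(c,u,v):
    d=np.array([u-c["cx"],v-c["cy"]]);r=np.hypot(*d);th=r/c["fx"]
    R=np.array(c["R"]);t=np.array(c["t"])
    return -R.T@t, R.T@np.array([*(np.sin(th)*d/max(r,1e-9)),np.cos(th)])
def on(c,u,v,z,w=False):
    o,d=(wray if w else ray)(c,u,v); return o+d*(z-o[2])/d[2]
def px(c,X):
    p=np.array(c["R"])@np.array(X)+np.array(c["t"]); return c["fx"]*p[0]/p[2]+c["cx"],c["fy"]*p[1]/p[2]+c["cy"]
def wpx(c,X):
    p=np.array(c["R"])@np.array(X)+np.array(c["t"]); r=np.hypot(p[0],p[1]);th=np.arctan2(r,p[2])*c["fx"]
    return th*p[0]/r+c["cx"],th*p[1]/r+c["cy"]
def crop(im,u0,v0,u1,v1,k,name):
    cv2.imwrite(name,cv2.resize(im[v0:v1,u0:u1,::-1],None,fx=k,fy=k,interpolation=cv2.INTER_CUBIC))
E
python3 - <<'E'
from h import *
c=cams.read_camera("top"); im=c["image"]
crop(im,250,165,330,255,6,"pics/t_v.png")
a=im[160:200,350:392];b=im[221:261,176:218];
cv2.imwrite("pics/t_m.png",cv2.resize(np.hstack([a,b])[:,:,::-1],None,fx=9,fy=9,interpolation=cv2.INTER_CUBIC))
c=cams.read_camera("scene")
crop(c["image"],130,140,290,215,5,"pics/s_v.png")
E
```

```text
(no output)
```

View pics/t_v.png

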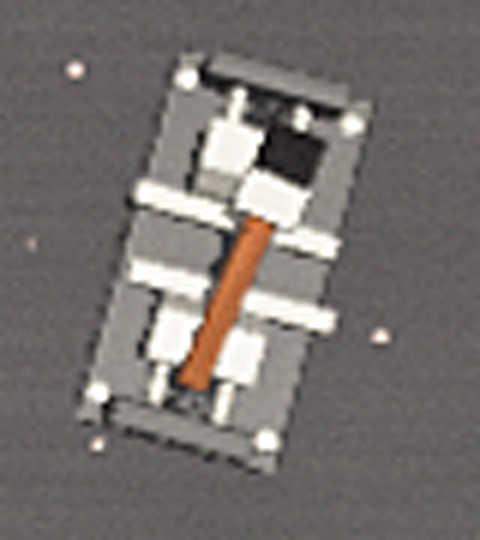

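View pics/t_m.png

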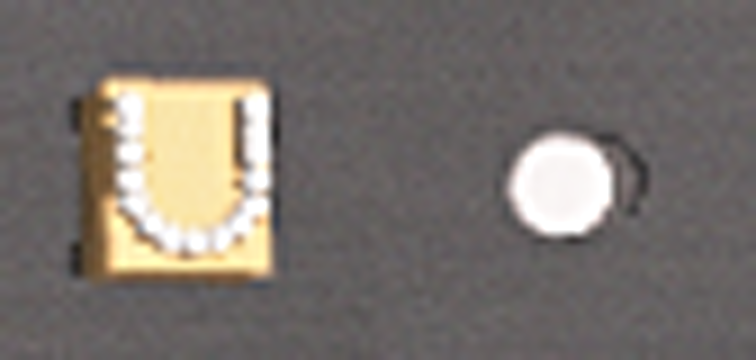

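View pics/s_v.png

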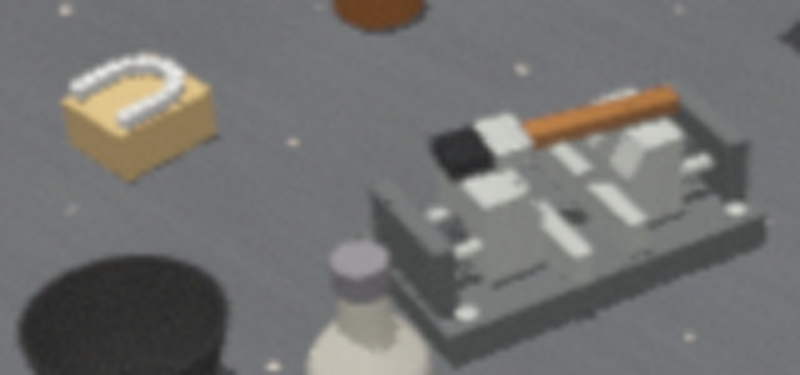

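```bash
cat > m.py <<'E'
from h import *
c=cams.read_camera("top"); s=cams.read_camera("scene")
f=lambda u,v:(250+(u+.5)/6-.5,165+(v+.5)/6-.5)
print("vise from top: bolts")
P=np.array([on(c,*f(u,v),0.022) for u,v in((187,77),(352,124),(97,392),(267,440))]);print(P.round(4))
print("mean",P.mean(0),"yaw",[np.degrees(np.arctan2(*(P[i]-P[j])[1::-1])) for i,j in((0,2),(1,3))],[np.degrees(np.arctan2(*(P[i]-P[j])[1::-1]))-90 for i,j in((0,1),(2,3))])
def comps(mask,lo,hi,box):
    m=np.zeros(mask.shape,np.uint8);x0,y0,x1,y1=box;m[y0:y1,x0:x1]=mask[y0:y1,x0:x1]
    n,l,st,ce=cv2.connectedComponentsWithStats(m)
    return [(st[i],ce[i],(l==i)) for i in range(1,n) if lo<st[i][4]<hi]
hsv=cv2.cvtColor(c["image"],cv2.COLOR_RGB2HSV)
b=(hsv[...,0]<14)&(hsv[...,1]>130)&(hsv[...,2]>70)
for st,ce,l in comps(b,15,2000,(255,170,330,250)):
    r=cv2.minAreaRect(np.argwhere(l)[:,::-1].astype(np.float32));print("handle",st,ce,r)
    B=cv2.boxPoints(r);W=np.array([on(c,*p,0.080) for p in B]);print(W.round(4))
b=(hsv[...,2]>110)&((hsv[...,1]>60))|(hsv[...,2]>180)
for st,ce,l in comps(b,50,5000,(345,155,395,205)):
    print("model",st,ce);r=cv2.minAreaRect(np.argwhere(l)[:,::-1].astype(np.float32));print(r)
    W=np.array([on(c,*p,0.030) for p in cv2.boxPoints(r)]);print(W.round(4))
g=lambda u,v:(350+(u+.5)/9-.5,160+(v+.5)/9-.5)
W=np.array([on(c,*g(*p),0.030) for p in((103,80),(272,80),(272,275),(103,275))]);print("model hand",W.round(4),W.mean(0))
b=hsv[...,2]>180
for st,ce,l in comps(b,30,500,(176,221,218,261)):
    print("tamper",st,ce,on(c,*ce,0.085))
for n,u,v,z in(("jar",376,242,.075),("cup",183,185,.07),("bottle",263,131,.15),("bowl",311,131,.055),("fake",203,325,.02),("blue",134,248,.05),("spatula tip",377,330,0),("spatula h",388,300,0)): print(n,on(c,u,v,z).round(3))
E
python3 m.py
```

```text
vise from top: bolts
[[ 0.6319  0.0059  0.022 ]
 [ 0.6084 -0.0751  0.022 ]
 [ 0.4772  0.0507  0.022 ]
 [ 0.4542 -0.0314  0.022 ]]
mean [ 0.54290711 -0.01246663  0.022     ] yaw [np.float64(-16.145394674801274), np.float64(-15.820458938648395)] [np.float64(-16.168199214528613), np.float64(-15.685790322508709)]
handle [280 201  15  29 139] [287.15107914 214.90647482] ((287.1065368652344, 215.04437255859375), (5.000000476837158, 29.692310333251953), 22.61986541748047)
[[ 0.4824  0.0147  0.08  ]
 [ 0.558  -0.0175  0.08  ]
 [ 0.5526 -0.0302  0.08  ]
 [ 0.4771  0.0021  0.08  ]]
model [360 168  20  23 422] [369.71800948 179.45023697]
((369.5, 179.0), (22.0, 19.0), 90.0)
[[ 0.6585 -0.2274  0.03  ]
 [ 0.6584 -0.2833  0.03  ]
 [ 0.5931 -0.2805  0.03  ]
 [ 0.5931 -0.2251  0.03  ]]
model hand [[ 0.6571 -0.2303  0.03  ]
 [ 0.6571 -0.2855  0.03  ]
 [ 0.5928 -0.2828  0.03  ]
 [ 0.5928 -0.228   0.03  ]] [ 0.6249462  -0.25662815  0.03      ]
tamper [191 236  11  11 100] [195.95 241.11] [0.44622168 0.24151535 0.085     ]
jar [ 0.444 -0.251  0.075]
cup [0.603 0.284 0.07 ]
bottle [0.735 0.059 0.15 ]
bowl [ 0.763 -0.081  0.055]
fake [0.21  0.228 0.02 ]
blue [0.426 0.422 0.05 ]
spatula tip [ 0.192 -0.268  0.   ]
spatula h [ 0.276 -0.303  0.   ]
```

```bash
cat > plan.py <<'E'
from h import *
def plan(x,y,z,jaw=None):
    "jaw: world angle (deg) of the jaw axis"
    s=ctrl.observe();R=np.array(s["orientation"]);p=np.array(s["tcp_pos"])
    a=np.degrees(np.arctan2(R[1,2],R[0,2])); sp=0
    if jaw is not None:
        d=(jaw-a+90)%180-90; sp=-np.radians(d)   # spin + = clockwise from above
        c,q=np.cos(sp),np.sin(sp); R=R@np.array([[1,0,0],[0,c,-q],[0,q,c]])
    t=R.T@(np.array([x,y,z])-p)
    print("t",s["time_s"],"tcp",p.round(4),"jawang",round(a,2),"w",round(s["width"],3),"F",np.round(s["ft_force"],2),"j",np.round(s["joints"],2),"\n spin",sp.__round__(4) if sp else 0,"slide total",t.round(4),"dist",np.linalg.norm(t).round(4),"vert",R[:,0].round(4))
E
python3 -c "
from plan import *
plan(.5395,-.0171,.40,-113.1+180)"
```

```text
t 0.35 tcp [ 0.1399 -0.5577  0.4045] jawang -75.92 w 1.0 F [-0.21 -0.32  0.66] j [-1.46  0.15  1.44 -0.    1.55 -0.13] 
 spin 0.649 slide total [ 0.0047  0.1555 -0.654 ] dist 0.6723 vert [-1.e-04  4.e-04 -1.e+00]
```

```bash
python3 -m inch '[{"slide":[0,0,0],"spin":0.162},{"slide":[0,0,0],"spin":0.162},{"slide":[0,0,0],"spin":0.162},{"slide":[0,0,0],"spin":0.163},{"slide":[0,0.013,-0.0545],"spin":0},{"slide":[0,0.013,-0.0545],"spin":0},{"slide":[0,0.013,-0.0545],"spin":0},{"slide":[0,0.013,-0.0545],"spin":0},{"slide":[0,0.013,-0.0545],"spin":0},{"slide":[0,0.013,-0.0545],"spin":0},{"slide":[0,0.013,-0.0545],"spin":0},{"slide":[0,0.013,-0.0545],"spin":0},{"slide":[0,0.013,-0.0545],"spin":0},{"slide":[0,0.013,-0.0545],"spin":0},{"slide":[0,0.013,-0.0545],"spin":0},{"slide":[0.0,0.0125,-0.0545],"spin":0}]'
python3 - <<'E'
from plan import *
plan(.5395,-.0171,.242,66.9)
c=cams.read_camera("wrist");crop(c["image"],0,0,512,384,1.5,"pics/w1.png")
for X in((.5395,-.0171,.08),(.543,-.0125,.04)):print(wpx(c,X))
E
```

```text
time_s: 2.35
tcp_pos: [0.5403, -0.0154, 0.4048]
orientation: [[0.0, 0.92, -0.392], [-0.0, -0.392, -0.92], [-1.0, 0.0, -0.0]]
ft_force: [0.1, -0.3, -0.1]
width: 1.0
t 2.35 tcp [ 0.5403 -0.0154  0.4048] jawang -113.09 w 1.0 F [ 0.15 -0.29 -0.06] j [-0.17  0.08  1.52 -0.    1.55  1.8 ] 
 spin 0.0002 slide total [ 0.1628 -0.0002  0.0019] dist 0.1629 vert [ 4.e-04 -1.e-04 -1.e+00]
(np.float64(259.3470958957402), np.float64(177.29774387918104))
(np.float64(254.2225968814402), np.float64(168.49009280286998))
```

View pics/w1.png

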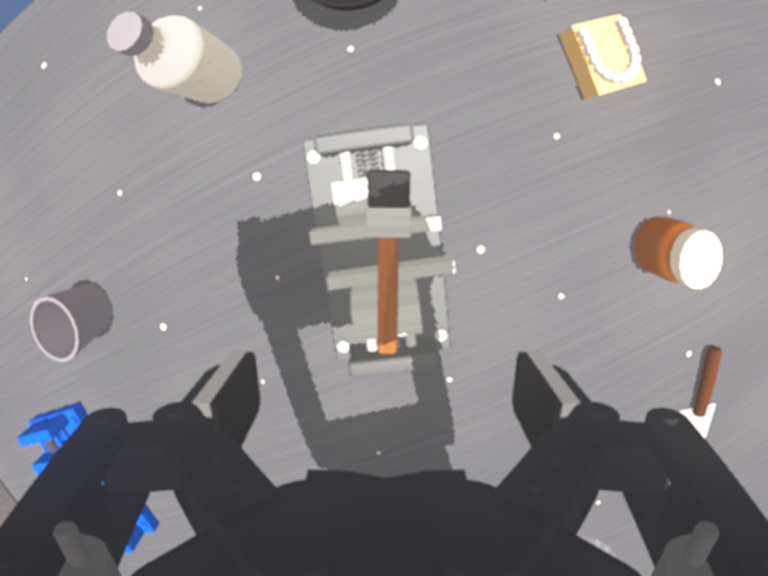

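The wrist view shows the vise with the handle at (388,290) vertical between the fingers; bolts at (313,157), (420,142), (343,347), (441,336), predicted brush centre (389,266) fits.

```bash
python3 - <<'E'
from plan import *
c=cams.read_camera("wrist")
g=lambda u,v:((u+.5)/1.5-.5,(v+.5)/1.5-.5)
P=np.array([on(c,*g(*q),.022,True) for q in((313,157),(420,142),(343,347),(441,336))]);print(P.round(4),P.mean(0))
print([np.degrees(np.arctan2(*(P[i]-P[j])[1::-1])) for i,j in((0,2),(1,3))],[np.degrees(np.arctan2(*(P[i]-P[j])[1::-1]))-90 for i,j in((0,1),(2,3))])
print("handle", [on(c,*g(*q),.080,True).round(4) for q in((388,352),(388,238),(388,170))])
print("model",[on(c,*g(*q),.030,True).round(4) for q in((580,60),(620,15),(645,80),(584,98),(562,38))])
E
python3 -m inch '[{"slide":[0.0325,0,0.0005],"spin":0},{"slide":[0.0325,0,0.0005],"spin":0},{"slide":[0.0325,0,0.0005],"spin":0},{"slide":[0.0325,0,0.0004],"spin":0},{"slide":[0.0325,0,0],"spin":0},{"slide":[0,0,0],"spin":0},{"slide":[0,0,0],"spin":0}]'
```

```text
[[ 0.635   0.0133  0.022 ]
 [ 0.6126 -0.0684  0.022 ]
 [ 0.4801  0.0566  0.022 ]
 [ 0.4568 -0.0246  0.022 ]] [ 0.5461321  -0.00575673  0.022     ]
[np.float64(-15.632484685553814), np.float64(-15.711522728308525)] [np.float64(-15.369349983087446), np.float64(-16.020613688986103)]
handle [array([0.4844, 0.013 , 0.08  ]), array([ 0.5602, -0.019 ,  0.08  ]), array([ 0.602 , -0.0367,  0.08  ])]
model [array([ 0.6316, -0.2189,  0.03  ]), array([ 0.6602, -0.2759,  0.03  ]), array([ 0.5996, -0.2747,  0.03  ]), array([ 0.6007, -0.2089,  0.03  ]), array([ 0.6534, -0.2112,  0.03  ])]
time_s: 3.32
tcp_pos: [0.5391, -0.0191, 0.2436]
orientation: [[0.001, 0.92, -0.392], [-0.0, -0.392, -0.92], [-1.0, 0.001, -0.0]]
ft_force: [-0.4, 0.8, 0.4]
width: 0.995
```

```bash
python3 - <<'E'
from plan import *
s=cams.read_camera("scene")
g=lambda u,v:(130+(u+.5)/5-.5,140+(v+.5)/5-.5)
P=np.array([on(s,*g(*q),.022) for q in((437,215),(465,313),(735,210))]);print(P.round(4),(P[0]+P[2]+P[1]-P[0]).round(4)/2)
print("handle",on(s,*g(678,98),.08),on(s,*g(530,132),.08))
c=cams.read_camera("wrist");crop(c["image"],0,0,512,384,1.5,"pics/w2.png")
plan(.54,-.017,.242)
crop(s["image"],130,100,290,215,5,"pics/s2.png")
E
```

```text
[[ 0.5849 -0.0642  0.022 ]
 [ 0.6316  0.0035  0.022 ]
 [ 0.478   0.0482  0.022 ]] [0.55475 0.02585 0.022  ]
handle [0.48438358 0.01349569 0.08      ] [ 0.55677437 -0.02193941  0.08      ]
t 3.425 tcp [ 0.5391 -0.019   0.2438] jawang -113.1 w 1.0 F [-0.19 -0.04 -0.01] j [-0.18  0.19  1.73  0.    1.22  1.8 ] 
 spin 0 slide total [ 0.0018 -0.     -0.0022] dist 0.0029 vert [ 2.2e-03 -3.0e-04 -1.0e+00]
```

View pics/w2.png

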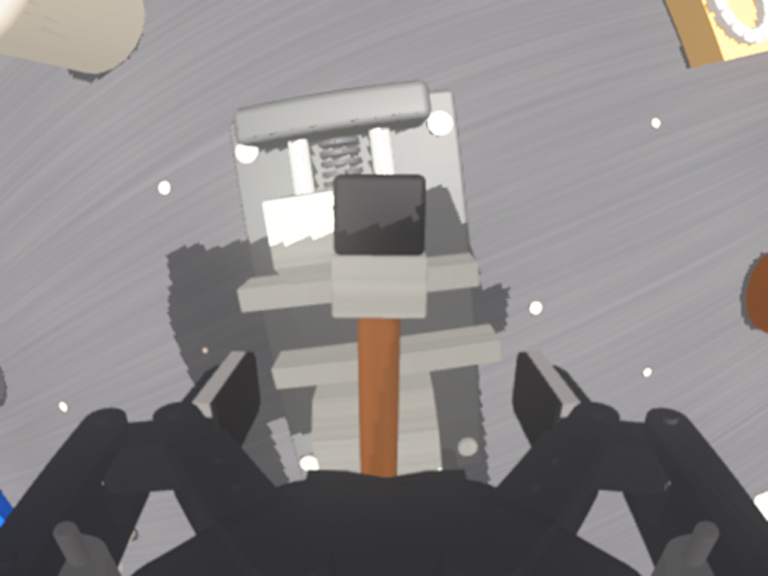

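View pics/s2.png

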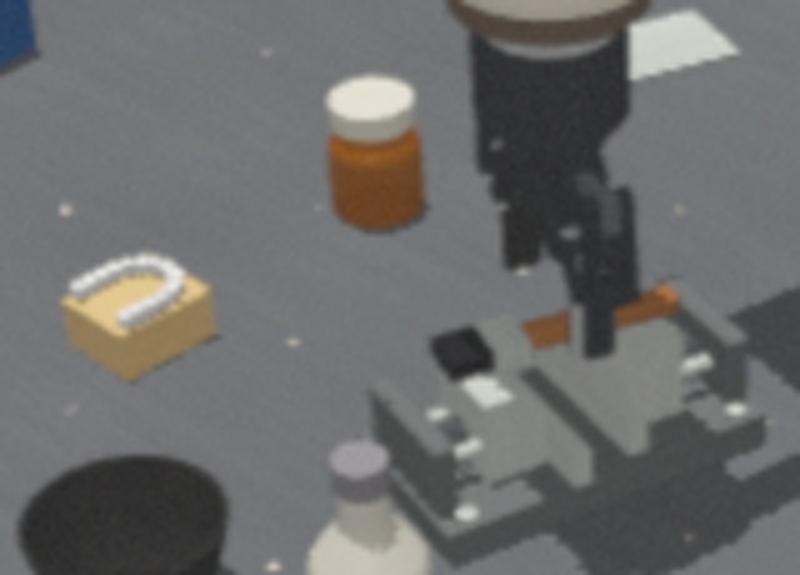

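```bash
python3 - <<'E'
from plan import *
c=cams.read_camera("wrist")
g=lambda u,v:((u+.5)/1.5-.5,(v+.5)/1.5-.5)
P=np.array([on(c,*g(*q),.022,True) for q in((247,153),(440,123),(309,463),(467,447))]);print(P.round(4),P.mean(0))
print([np.degrees(np.arctan2(*(P[i]-P[j])[1::-1])) for i,j in((0,2),(1,3))],[np.degrees(np.arctan2(*(P[i]-P[j])[1::-1]))-90 for i,j in((0,1),(2,3))])
print("handle", [on(c,*g(*q),.080,True).round(4) for q in((379,320),(378,470))], "fingers mid",on(c,*g(385.5,400),.24-.155,True))
E
python3 -m inch '[{"slide":[0.001,0,-0.002],"spin":0},{"slide":[0,0,0],"spin":0},{"slide":[0,0,0],"spin":0},{"slide":[0,0,0],"spin":0},{"slide":[0,0,0],"spin":0},{"slide":[0,0,0],"spin":0},{"slide":[0,0,0],"spin":0},{"slide":[0,0,0],"spin":0}]' 1
```

```text
[[ 0.6319  0.0081  0.022 ]
 [ 0.6095 -0.0736  0.022 ]
 [ 0.478   0.0524  0.022 ]
 [ 0.455  -0.0291  0.022 ]] [ 0.54358531 -0.01054461  0.022     ]
[np.float64(-16.067961105488866), np.float64(-16.068911468079257)] [np.float64(-15.33886031843734), np.float64(-15.732998937462952)]
handle [array([ 0.5573, -0.024 ,  0.08  ]), array([5.022e-01, 3.000e-04, 8.000e-02])] fingers mid [ 0.53220292 -0.01555603  0.085     ]
time_s: 4.47
tcp_pos: [0.5396, -0.0171, 0.2415]
orientation: [[0.0, 0.92, -0.392], [0.0, -0.392, -0.92], [-1.0, 0.0, -0.0]]
ft_force: [-0.9, -0.4, 5.3]
width: 0.14
```

```bash
python3 -m inch '[{"slide":[-0.025,0,0],"spin":0},{"slide":[-0.025,0,0],"spin":0},{"slide":[0,-0.0236,-0.0299],"spin":0},{"slide":[0,-0.0236,-0.0299],"spin":0},{"slide":[0,-0.0236,-0.0299],"spin":0},{"slide":[0,-0.0236,-0.0298],"spin":0},{"slide":[0.03,0,0],"spin":0},{"slide":[0.03,0,0],"spin":0},{"slide":[0.03,0,0],"spin":0},{"slide":[0.015,0,0],"spin":0},{"slide":[0.008,0,0],"spin":0},{"slide":[0.0025,0,0],"spin":0},{"slide":[0,0,0],"spin":0},{"slide":[0,0,0],"spin":0}]'
python3 - <<'E'
from plan import *
c=cams.read_camera("scene");crop(c["image"],180,120,340,240,5,"pics/s3.png")
plan(.5,.13,.175)
E
```

```text
time_s: 6.22
tcp_pos: [0.4998, 0.1299, 0.1764]
orientation: [[0.001, 0.92, -0.392], [0.0, -0.392, -0.92], [-1.0, 0.001, -0.001]]
ft_force: [-0.3, 0.6, -0.8]
width: 0.144
t 6.275 tcp [0.4998 0.1299 0.1763] jawang -113.1 w 0.146 F [ 0.41 -0.59 -0.5 ] j [0.11 0.22 1.85 0.   1.07 2.08] 
 spin 0 slide total [ 0.0013  0.0002 -0.0002] dist 0.0013 vert [ 9.e-04  2.e-04 -1.e+00]
```

View pics/s3.png

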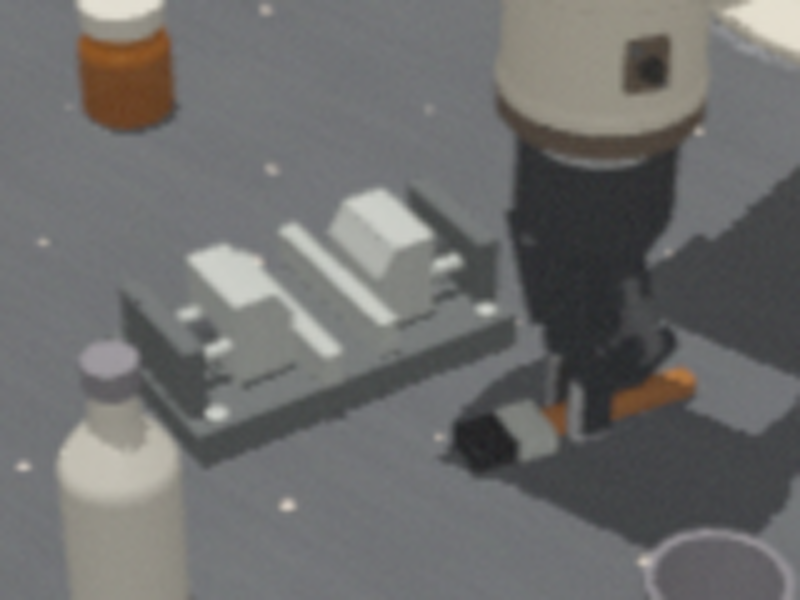

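The scene shows the brush held level just above the bench left of the vise (475,420); the vise mouth is clear with both parallels visible.

```bash
python3 -m inch '[{"slide":[0.0015,0,0],"spin":0},{"slide":[0,0,0],"spin":0},{"slide":[0,0,0],"spin":0}]' &&  python3 -m inch '[{"slide":[0,0,0],"spin":0},{"slide":[0,0,0],"spin":0},{"slide":[0,0,0],"spin":0},{"slide":[-0.05,0,0],"spin":0},{"slide":[-0.05,0,0],"spin":0},{"slide":[-0.05,0,0],"spin":0},{"slide":[-0.04,0,0],"spin":0},{"slide":[0,0,0],"spin":0}]' -1
python3 - <<'E'
from plan import *
c=cams.read_camera("top");crop(c["image"],180,160,340,270,5,"pics/t4.png")
plan(.625,-.2575,.36,-90)
E
```

```text
time_s: 6.65
tcp_pos: [0.4996, 0.1299, 0.1742]
orientation: [[-0.0, 0.92, -0.392], [0.0, -0.392, -0.92], [-1.0, -0.0, -0.0]]
ft_force: [0.5, 0.1, 0.0]
width: 0.14
time_s: 7.65
tcp_pos: [0.4999, 0.1299, 0.3673]
orientation: [[0.005, 0.92, -0.392], [0.001, -0.392, -0.92], [-1.0, 0.004, -0.003]]
ft_force: [0.2, 0.1, -1.5]
width: 1.003
t 7.7 tcp [0.4996 0.1299 0.3652] jawang -113.1 w 1.003 F [ 0.09  0.03 -0.47] j [0.1  0.04 1.63 0.   1.46 2.08] 
 spin -0.4032 slide total [0.0053 0.1253 0.3874] dist 0.4072 vert [ 2.2e-03  3.0e-04 -1.0e+00]
```

View pics/t4.png

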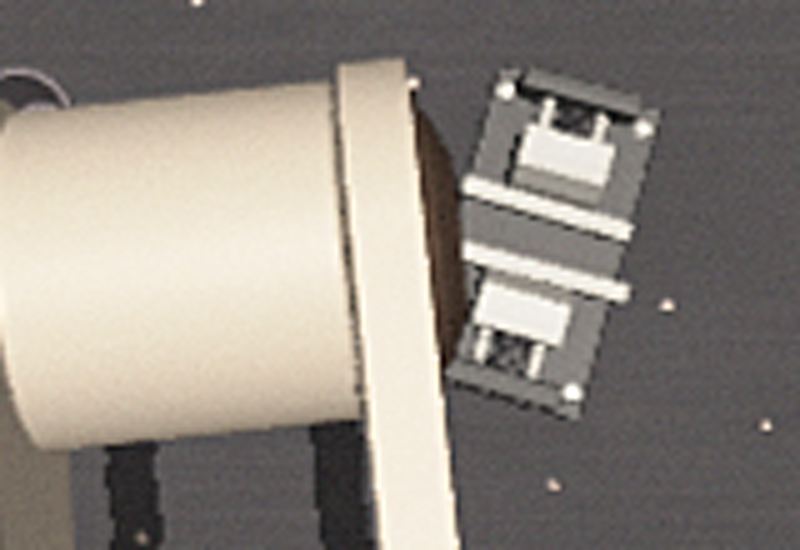

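The vise is fully in view and free: jaws at (565,155) and (525,310); the arm hides the brush. Now to the model.

```bash
python3 -m inch '[{"slide":[0,0,0],"spin":-0.1344},{"slide":[0,0,0],"spin":-0.1344},{"slide":[0,0,0],"spin":-0.1344},{"slide":[0,0.0179,0.0553],"spin":0},{"slide":[0,0.0179,0.0553],"spin":0},{"slide":[0,0.0179,0.0553],"spin":0},{"slide":[0,0.0179,0.0553],"spin":0},{"slide":[0,0.0179,0.0553],"spin":0},{"slide":[0,0.0179,0.0553],"spin":0},{"slide":[0,0.0179,0.0556],"spin":0},{"slide":[0.005,0,0],"spin":0},{"slide":[0,0,0],"spin":0},{"slide":[0,0,0],"spin":0}]'
python3 - <<'E'
from plan import *
c=cams.read_camera("wrist");crop(c["image"],0,0,512,384,1.5,"pics/w5.png")
c=cams.read_camera("top");crop(c["image"],180,160,340,270,5,"pics/t5.png")
plan(.625,-.2575,.36,-90)
E
```

```text
time_s: 9.32
tcp_pos: [0.6249, -0.2564, 0.359]
orientation: [[-0.0, 1.0, 0.001], [0.0, 0.001, -1.0], [-1.0, -0.0, -0.0]]
ft_force: [0.4, -0.2, 1.2]
width: 1.003
t 9.425 tcp [ 0.6249 -0.2564  0.3596] jawang -89.93 w 1.003 F [-0.2   0.66 -0.58] j [-0.5   0.38  1.25  0.    1.52  1.07] 
 spin 0.0012 slide total [-0.0004  0.0001  0.0011] dist 0.0012 vert [ 3.e-04 -1.e-04 -1.e+00]
```

View pics/w5.png

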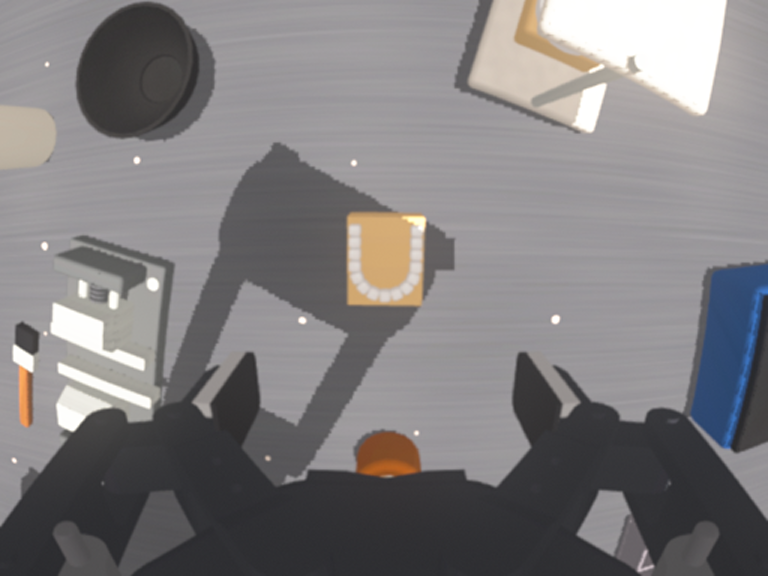

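View pics/t5.png

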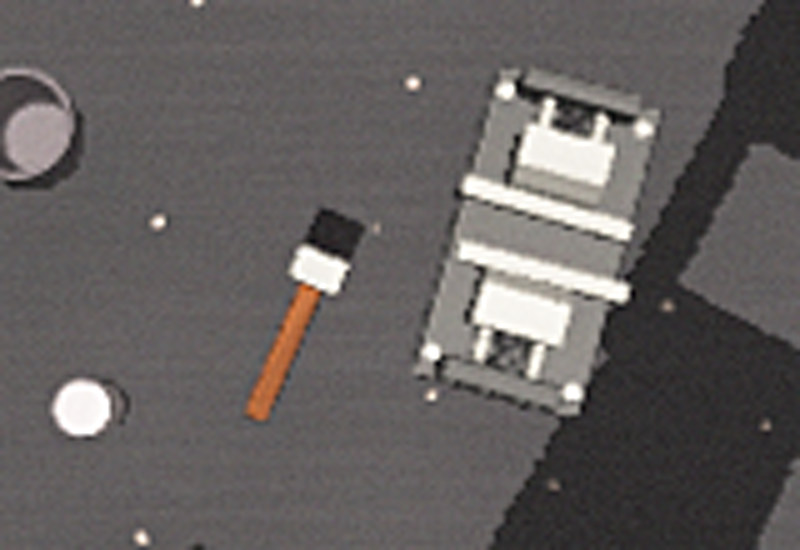

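The brush lies on the bench at top-crop (300,320); wrist view shows the model between the fingers, top-face corners (348,213), (426,217), (422,306), (347,304).

```bash
python3 - <<'E'
from plan import *
c=cams.read_camera("wrist")
g=lambda u,v:((u+.5)/1.5-.5,(v+.5)/1.5-.5)
im=c["image"];hsv=cv2.cvtColor(im,cv2.COLOR_RGB2HSV)
P=np.array([on(c,*g(*q),.030,True) for q in((348,213),(426,217),(422,306),(347,304))]);print(P.round(4),P.mean(0))
e=lambda a,b:np.degrees(np.arctan2(*(P[a]-P[b])[1::-1]))
print(e(0,3),e(1,2),e(0,1)-90,e(3,2)-90)
crop(im,215,130,300,215,9,"pics/w6.png")
c=cams.read_camera("top");f=lambda u,v:(180+(u+.5)/5-.5,160+(v+.5)/5-.5)
J=np.array([on(c,*f(*q),.068) for q in((530,122),(615,145),(517,165),(605,188), (485,282),(572,307),(472,320),(560,346))])
print(J.round(4),J.mean(0))
Q=np.array([on(c,*f(*q),.04) for q in((467,180),(633,232),(462,245),(628,295))]);print(Q.round(4),Q.mean(0))
E
```

```text
[[ 0.6608 -0.2304  0.03  ]
 [ 0.6581 -0.283   0.03  ]
 [ 0.5952 -0.2815  0.03  ]
 [ 0.5966 -0.2285  0.03  ]] [ 0.62768241 -0.25586645  0.03      ]
-1.635227116247461 -1.3371606084952095 -2.8674925066992785 -1.51410890224642
[[ 0.6056 -0.0051  0.068 ]
 [ 0.5924 -0.0529  0.068 ]
 [ 0.5811  0.0024  0.068 ]
 [ 0.5681 -0.0469  0.068 ]
 [ 0.5153  0.0208  0.068 ]
 [ 0.5014 -0.0276  0.068 ]
 [ 0.4942  0.0282  0.068 ]
 [ 0.4798 -0.0206  0.068 ]] [ 0.54222402 -0.01270659  0.068     ]
[[ 0.5757  0.0297  0.04  ]
 [ 0.5455 -0.0658  0.04  ]
 [ 0.538   0.0328  0.04  ]
 [ 0.5093 -0.0623  0.04  ]] [ 0.54212212 -0.01639339  0.04      ]
```

View pics/w6.png

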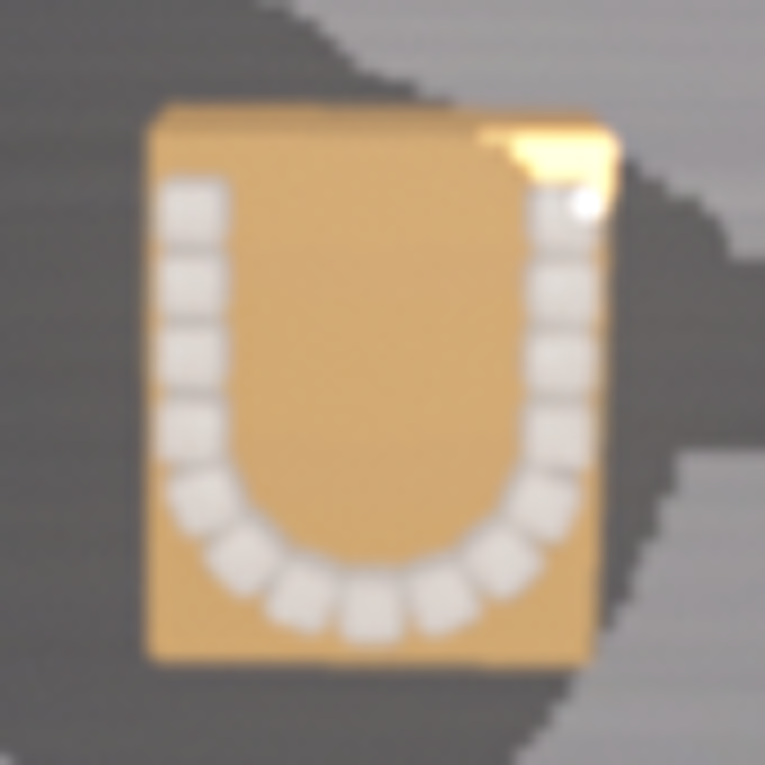

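```bash
python3 -c "
from plan import *
plan(.626,-.256,.178,-91.7)"
```

```text
t 9.525 tcp [ 0.6249 -0.2567  0.3597] jawang -89.95 w 1.0 F [-0.42  0.57  0.19] j [-0.5   0.38  1.24  0.    1.52  1.07] 
 spin 0.0306 slide total [ 0.1817  0.001  -0.0008] dist 0.1817 vert [ 6.e-04 -2.e-04 -1.e+00]
```

```bash
python3 -m inch '[{"slide":[0,0.001,-0.0008],"spin":0.0306},{"slide":[0.045,0,0],"spin":0},{"slide":[0.045,0,0],"spin":0},{"slide":[0.045,0,0],"spin":0},{"slide":[0.03,0,0],"spin":0},{"slide":[0.0167,0,0],"spin":0},{"slide":[0,0,0],"spin":0},{"slide":[0,0,0],"spin":0}]' && python3 -m inch '[{"slide":[0,0,0],"spin":0},{"slide":[0,0,0],"spin":0},{"slide":[0,0,0],"spin":0},{"slide":[0,0,0],"spin":0},{"slide":[0,0,0],"spin":0},{"slide":[0,0,0],"spin":0}]' 1
python3 - <<'E'
from plan import *
plan(.626,-.256,.178,-91.7)
c=cams.read_camera("wrist");crop(c["image"],0,0,512,384,1.5,"pics/w7.png")
E
```

```text
time_s: 10.52
tcp_pos: [0.6263, -0.2569, 0.179]
orientation: [[0.002, 1.0, -0.031], [-0.001, -0.031, -1.0], [-1.0, 0.002, 0.001]]
ft_force: [1.0, 0.2, 1.3]
width: 0.996
time_s: 11.28
tcp_pos: [0.6261, -0.2568, 0.1786]
orientation: [[0.001, 1.0, -0.031], [-0.001, -0.031, -1.0], [-1.0, 0.001, 0.001]]
ft_force: [-1.0, 1.1, 8.2]
width: 0.599
t 11.275 tcp [ 0.6261 -0.2568  0.1786] jawang -91.75 w 0.599 F [-1.01  1.14  8.16] j [-0.5   0.51  1.44  0.    1.19  1.1 ] 
 spin -0.0009 slide total [ 0.0006 -0.0002 -0.0008] dist 0.001 vert [ 1.3e-03 -6.0e-04 -1.0e+00]
```

View pics/w7.png

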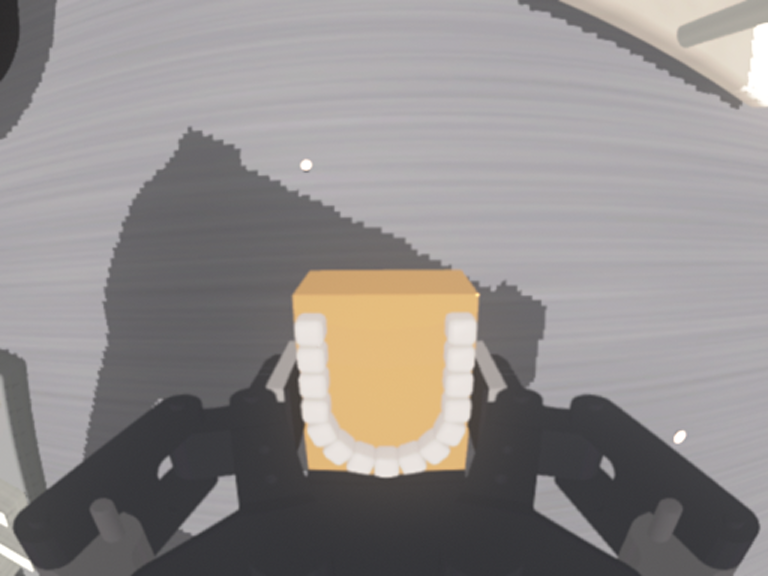

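The wrist view shows the model gripped across its width, far top corners at (293,295) and (478,294).

```bash
python3 -m inch '[{"slide":[-0.02,0,0],"spin":0},{"slide":[-0.05,0,0],"spin":0},{"slide":[-0.05,0,0],"spin":0},{"slide":[0,0,0],"spin":0},{"slide":[0,0,0],"spin":0},{"slide":[0,0,0],"spin":0}]'
cat > held.py <<'E'
from plan import *
c=cams.read_camera("wrist");s=ctrl.observe()
R=np.array(s["orientation"]);p=np.array(s["tcp_pos"])
g=lambda u,v:((u+.5)/1.5-.5,(v+.5)/1.5-.5)
import sys
for zz in (-.160,-.163,-.166):   # height of top face rel. TCP (world z)
    z=p[2]+zz+.015+.0
    P=np.array([on(c,*g(*q),z,True) for q in((293,295),(478,294))])
    print(zz,[ (R.T@(a-p)).round(4) for a in P],np.linalg.norm(P[0]-P[1]))
crop(c["image"],0,0,512,384,1.5,"pics/w8.png")
E
python3 held.py; python3 -c "
from plan import *
plan(.5428,-.0122,.30,-105.95)"
```

```text
time_s: 12.08
tcp_pos: [0.6257, -0.2566, 0.296]
orientation: [[-0.002, 1.0, -0.031], [0.001, -0.031, -1.0], [-1.0, -0.002, -0.001]]
ft_force: [-0.7, -0.0, -3.4]
width: 0.595
-0.16 [array([ 0.145 ,  0.0322, -0.0259]), array([0.1449, 0.0325, 0.0246])] 0.05048218092368417
-0.163 [array([ 0.148 ,  0.0313, -0.0265]), array([0.1479, 0.0316, 0.0253])] 0.05179823288246354
-0.166 [array([ 0.151 ,  0.0304, -0.0272]), array([0.1509, 0.0307, 0.0259])] 0.05311428484124288
t 12.125 tcp [ 0.6257 -0.2566  0.296 ] jawang -91.75 w 0.595 F [ 0.28  0.01 -2.39] j [-0.5   0.41  1.33  0.    1.41  1.1 ] 
 spin 0.2478 slide total [-0.0035 -0.1469 -0.2122] dist 0.2582 vert [-0.0021  0.0012 -1.    ]
```

View pics/w8.png

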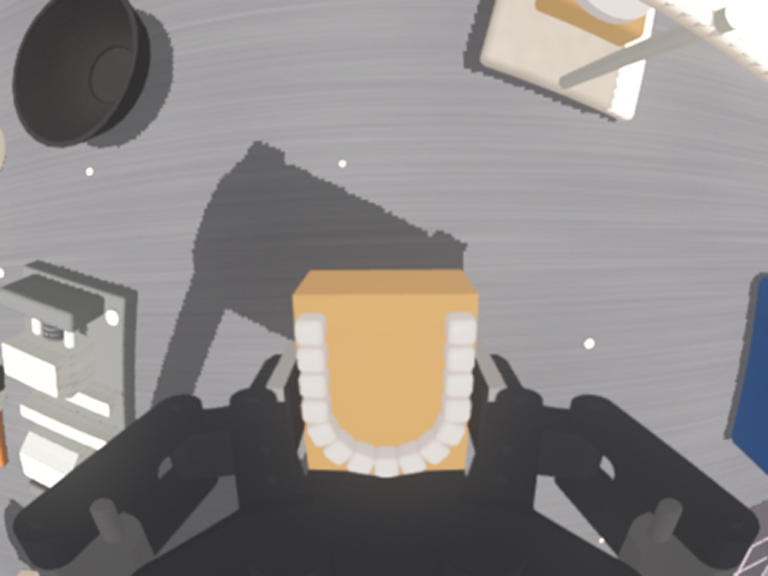

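```bash
python3 -m inch '[{"slide":[0,0,0],"spin":0.1239},{"slide":[0,0,0],"spin":0.1239},{"slide":[0,-0.0245,-0.0354],"spin":0},{"slide":[0,-0.0245,-0.0354],"spin":0},{"slide":[0,-0.0245,-0.0354],"spin":0},{"slide":[0,-0.0245,-0.0354],"spin":0},{"slide":[0,-0.0245,-0.0354],"spin":0},{"slide":[0,-0.0244,-0.0352],"spin":0},{"slide":[0.01,0,0],"spin":0},{"slide":[0.01,0,0],"spin":0},{"slide":[0,0,0],"spin":0},{"slide":[0,0,0],"spin":0},{"slide":[0,0,0],"spin":0}]'
python3 - <<'E'
from plan import *
c=cams.read_camera("wrist");crop(c["image"],0,0,512,384,1.5,"pics/w9.png")
g=lambda u,v:((u+.5)/1.5-.5,(v+.5)/1.5-.5)
plan(.5428,-.0122,.241,-105.95)
for z in(.022,):
  for X in ((93/1000,1),):pass
a=np.radians(-15.95)
for x,y in((.0805,.0425),(.0805,-.0425),(-.0805,.0425),(-.0805,-.0425)):
  X=(.5428+x*np.cos(a)-y*np.sin(a),-.0122+x*np.sin(a)+y*np.cos(a),.022);u=np.array(wpx(c,X))*1.5;print("bolt",u.round(0))
E
```

```text
time_s: 13.75
tcp_pos: [0.5432, -0.0127, 0.2777]
orientation: [[0.0, 0.961, -0.275], [0.0, -0.275, -0.961], [-1.0, 0.0, -0.0]]
ft_force: [0.8, 0.2, -3.9]
width: 0.595
t 13.8 tcp [ 0.5431 -0.0127  0.2778] jawang -105.98 w 0.597 F [ 0.25 -0.41 -3.67] j [-0.17  0.16  1.69  0.    1.29  1.68] 
 spin -0.0005 slide total [ 0.0368 -0.0005 -0.0003] dist 0.0368 vert [ 3.e-04  0.e+00 -1.e+00]
bolt [301. 142.]
bolt [470. 142.]
bolt [315. 424.]
bolt [457. 424.]
```

View pics/w9.png

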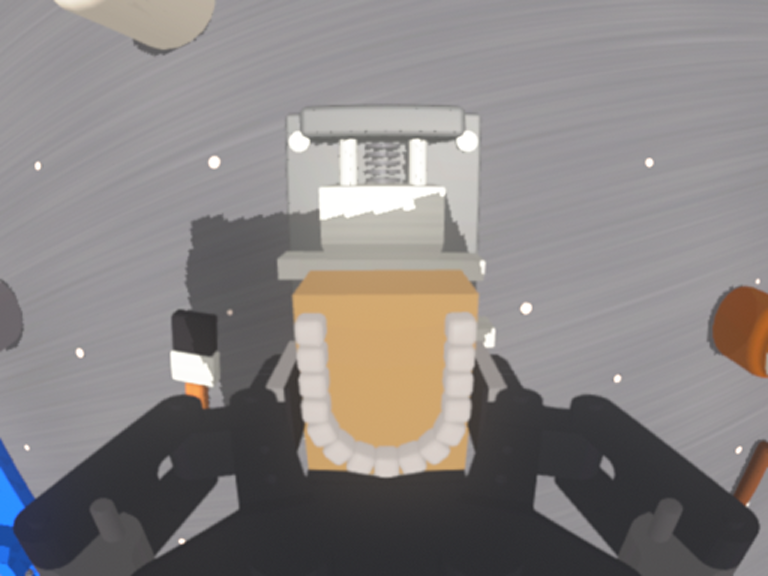

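Bolts seen at (299,141) and (468,141) against predicted (301,142) and (470,142): centred within about 1 mm and square.

```bash
python3 -m inch '[{"slide":[0.015,0,-0.001],"spin":0},{"slide":[0.012,0,0],"spin":0},{"slide":[0.005,0,0],"spin":0},{"slide":[0.003,0,0],"spin":0},{"slide":[0.001,0,0],"spin":0},{"slide":[0,0,0],"spin":0},{"slide":[0,0,0],"spin":0}]'
python3 - <<'E'
from plan import *
c=cams.read_camera("scene");crop(c["image"],170,110,310,215,5,"pics/s10.png")
plan(.5428,-.0122,.240,-105.95)
E
```

```text
time_s: 14.68
tcp_pos: [0.5433, -0.0113, 0.2418]
orientation: [[0.0, 0.961, -0.275], [0.0, -0.275, -0.961], [-1.0, 0.0, -0.0]]
ft_force: [0.3, 0.2, -3.1]
width: 0.594
t 14.725 tcp [ 0.5433 -0.0114  0.2417] jawang -105.95 w 0.596 F [ 0.09  0.91 -3.23] j [-0.16  0.2   1.73  0.    1.22  1.69] 
 spin -0.0 slide total [ 0.0017 -0.0003  0.001 ] dist 0.002 vert [ 4.e-04  1.e-04 -1.e+00]
```

View pics/s10.png

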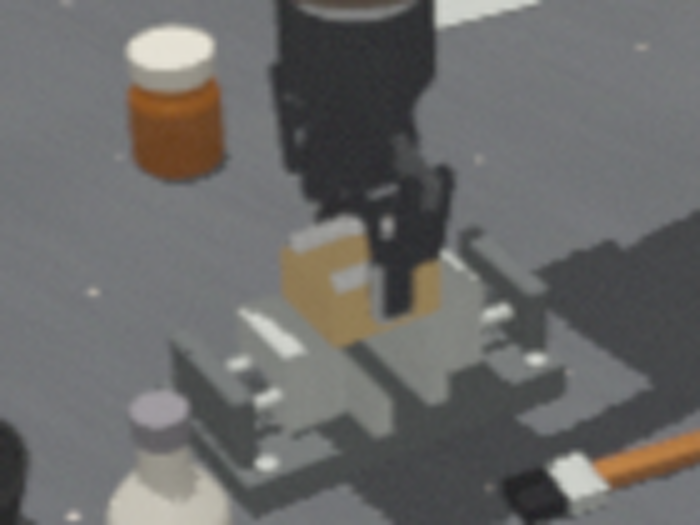

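The picture shows the model entering the mouth between both jaws at (360,280), level. A little lower.

```bash
python3 -m inch '[{"slide":[0.001,0,0],"spin":0},{"slide":[0.001,0,0],"spin":0},{"slide":[0,0,0],"spin":0},{"slide":[0,0,0],"spin":0}]'
```

```text
time_s: 15.22
tcp_pos: [0.5434, -0.0114, 0.2397]
orientation: [[0.0, 0.961, -0.275], [0.0, -0.275, -0.961], [-1.0, 0.0, -0.0]]
ft_force: [-0.4, 0.1, 1.1]
width: 0.597
```

```bash
python3 -m inch '[{"slide":[0,0,0],"spin":0},{"slide":[0,0,0],"spin":0},{"slide":[0,0,0],"spin":0},{"slide":[0,0,0],"spin":0},{"slide":[-0.02,0,0],"spin":0},{"slide":[-0.045,0,0],"spin":0},{"slide":[-0.045,0,0],"spin":0},{"slide":[0,0,0],"spin":0},{"slide":[0,0,0],"spin":0}]' -1
python3 - <<'E'
from plan import *
c=cams.read_camera("wrist");crop(c["image"],0,0,512,384,1.5,"pics/w11.png")
c=cams.read_camera("scene");crop(c["image"],170,110,310,215,5,"pics/s11.png")
plan(.446,.2415,.35,-105.95)
E
```

```text
time_s: 16.35
tcp_pos: [0.5431, -0.0113, 0.3489]
orientation: [[-0.001, 0.961, -0.275], [0.0, -0.275, -0.961], [-1.0, -0.001, -0.0]]
ft_force: [-0.1, 0.1, -1.2]
width: 0.998
t 16.45 tcp [ 0.5431 -0.0113  0.3483] jawang -105.95 w 0.997 F [ 0.61 -0.36  0.25] j [-0.16  0.11  1.6   0.    1.44  1.69] 
 spin -0.0001 slide total [-0.0014 -0.1629 -0.2164] dist 0.2709 vert [-1.9e-03  4.0e-04 -1.0e+00]
```

View pics/w11.png

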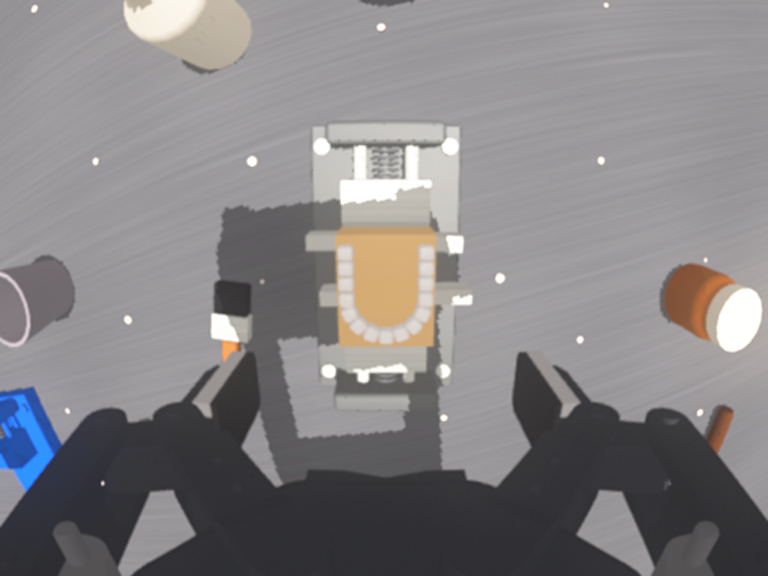

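View pics/s11.png

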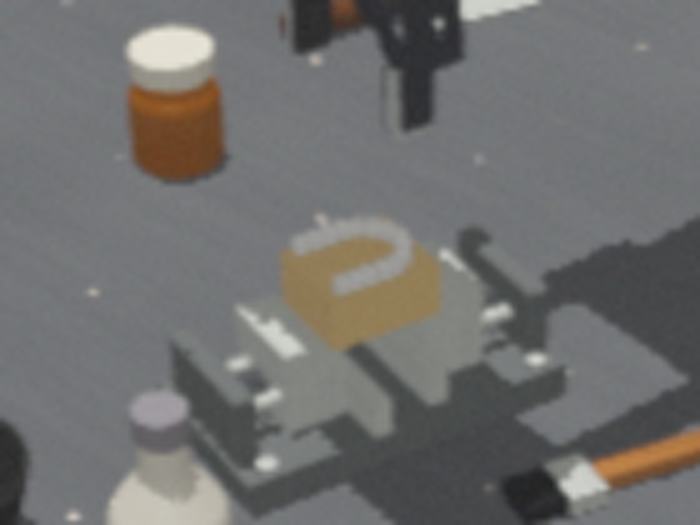

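The model stands in the mouth (wrist view corners about (337,229), (436,228), (434,347), (339,347)), level in the scene view. Next the tamper.

```bash
python3 - <<'E'
from plan import *
c=cams.read_camera("wrist")
g=lambda u,v:((u+.5)/1.5-.5,(v+.5)/1.5-.5)
P=np.array([on(c,*g(*q),.091,True) for q in((337,229),(436,228),(434,347),(339,347))]);print(P.round(4),P.mean(0).round(4))
e=lambda a,b:np.degrees(np.arctan2(*(P[a]-P[b])[1::-1]))
print(e(0,3),e(1,2),e(0,1)-90,e(3,2)-90,np.linalg.norm(P[0]-P[1]),np.linalg.norm(P[0]-P[3]))
B=np.array([on(c,*g(*q),.022,True) for q in((321,147),(450,146),(329,371),(444,371))]);print(B.mean(0))
E
python3 -m inch '[{"slide":[0,-0.0326,-0.0433],"spin":0},{"slide":[0,-0.0326,-0.0433],"spin":0},{"slide":[0,-0.0326,-0.0433],"spin":0},{"slide":[0,-0.0326,-0.0433],"spin":0},{"slide":[0,-0.0325,-0.0432],"spin":0},{"slide":[0,0,0],"spin":0},{"slide":[0,0,0],"spin":0},{"slide":[0,0,0],"spin":0}]'
python3 - <<'E'
from plan import *
c=cams.read_camera("wrist");crop(c["image"],0,0,512,384,1.5,"pics/w12.png")
plan(.446,.2415,.217,-105.95)
print(np.array(wpx(c,(.446,.2415,.085)))*1.5,np.array(wpx(c,(.446,.2415,0)))*1.5)
E
```

```text
[[ 0.583   0.0038  0.091 ]
 [ 0.5695 -0.0454  0.091 ]
 [ 0.5057 -0.0281  0.091 ]
 [ 0.5202  0.0226  0.091 ]] [ 0.5446 -0.0118  0.091 ]
-16.652646163087724 -15.181326879967186 -15.346064943460235 -15.941495653315613 0.05102768484782351 0.06554787787195471
[ 0.54310522 -0.01108048  0.022     ]
time_s: 17.5
tcp_pos: [0.4466, 0.2407, 0.3492]
orientation: [[-0.0, 0.961, -0.276], [-0.0, -0.276, -0.961], [-1.0, -0.0, 0.0]]
ft_force: [0.1, -0.2, -0.1]
width: 1.003
t 17.55 tcp [0.4466 0.2406 0.3493] jawang -106.04 w 1.002 F [0.3  0.75 0.31] j [ 0.34  0.04  1.68 -0.    1.43  2.19] 
 spin -0.0015 slide total [ 0.1323 -0.0008 -0.0007] dist 0.1323 vert [-3.e-04 -1.e-04 -1.e+00]
[384.91592731 291.06166373] [385.09629325 259.27588314]
```

View pics/w12.png

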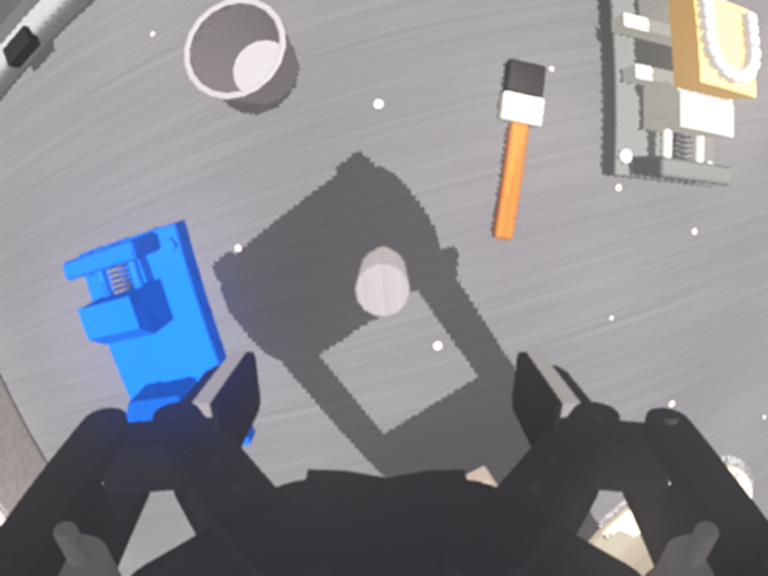

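The tamper top is at (382,290), predicted (385,291): about 2 mm toward −z. Blue vise and brush end lie clear of the fingers.

```bash
python3 -m inch '[{"slide":[0.035,-0.0007,-0.002],"spin":0},{"slide":[0.035,0,0],"spin":0},{"slide":[0.035,0,0],"spin":0},{"slide":[0.02,0,0],"spin":0},{"slide":[0.0073,0,0],"spin":0},{"slide":[0,0,0],"spin":0},{"slide":[0,0,0],"spin":0}]' && python3 -m inch '[{"slide":[0,0,0],"spin":0},{"slide":[0,0,0],"spin":0},{"slide":[0,0,0],"spin":0},{"slide":[0,0,0],"spin":0},{"slide":[0,0,0],"spin":0},{"slide":[0,0,0],"spin":0},{"slide":[0,0,0],"spin":0}]' 1
python3 - <<'E'
from plan import *
plan(.446,.2415,.217,-105.95)
c=cams.read_camera("wrist");crop(c["image"],0,0,512,384,1.5,"pics/w13.png")
c=cams.read_camera("scene");crop(c["image"],290,130,410,220,5,"pics/s13.png")
E
```

```text
time_s: 18.42
tcp_pos: [0.4463, 0.2436, 0.2182]
orientation: [[0.001, 0.961, -0.275], [0.001, -0.275, -0.961], [-1.0, 0.001, -0.001]]
ft_force: [1.2, -0.0, 0.2]
width: 0.996
time_s: 19.3
tcp_pos: [0.4461, 0.2437, 0.2176]
orientation: [[0.0, 0.962, -0.275], [0.0, -0.275, -0.962], [-1.0, 0.0, -0.0]]
ft_force: [-1.7, -0.2, 4.7]
width: 0.332
t 19.3 tcp [0.4461 0.2437 0.2176] jawang -105.95 w 0.332 F [-1.72 -0.24  4.75] j [0.35 0.16 1.83 0.   1.16 2.2 ] 
 spin 0.0 slide total [0.0006 0.0005 0.0021] dist 0.0023 vert [ 4.e-04  3.e-04 -1.e+00]
```

View pics/w13.png

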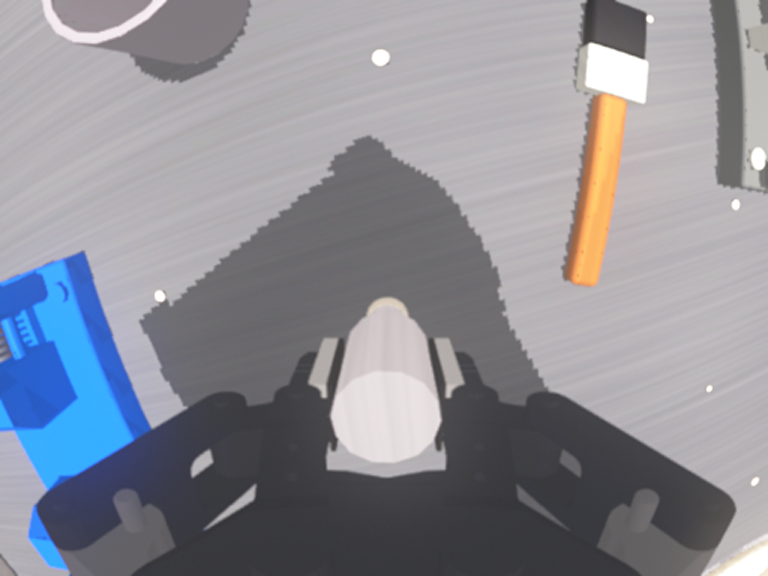

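View pics/s13.png

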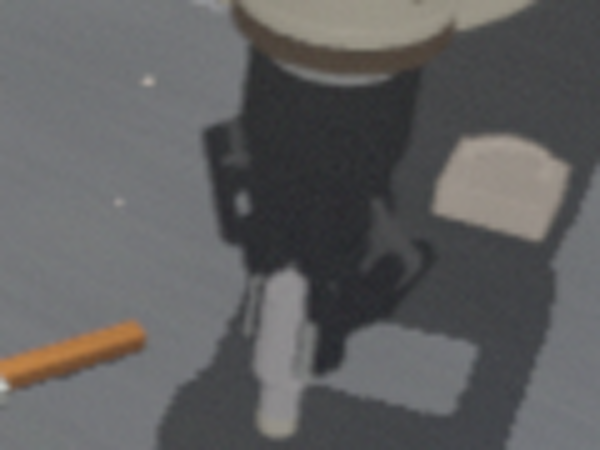

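```bash
cat > tam.py <<'E'
from plan import *
def tam(top,foot,foot0=-.2176):
    c=cams.read_camera("wrist");s=ctrl.observe();R=np.array(s["orientation"]);p=np.array(s["tcp_pos"])
    g=lambda u,v:((u+.5)/1.5-.5,(v+.5)/1.5-.5)
    a=R.T@(on(c,*g(*top),p[2]+foot0+.085,True)-p); b=R.T@(on(c,*g(*foot),p[2]+foot0,True)-p)
    print("top in tool",a.round(4),"foot front edge",b.round(4),"-> centre ty",b[1]-.009)
E
python3 -c "
from tam import *
tam((386,416),(387,298))"
python3 -m inch '[{"slide":[-0.02,0,0],"spin":0},{"slide":[-0.05,0,0],"spin":0},{"slide":[-0.05,0,0],"spin":0},{"slide":[-0.02,0,0],"spin":0},{"slide":[0,0,0],"spin":0},{"slide":[0,0,0],"spin":0}]'
python3 - <<'E'
from plan import *
plan(.5440,-.0113,.357,-105.95)
c=cams.read_camera("wrist");crop(c["image"],0,0,512,384,1.5,"pics/w14.png")
E
```

```text
top in tool [ 0.1326  0.002  -0.0003] foot front edge [2.176e-01 9.500e-03 2.000e-04] -> centre ty 0.0005226184485187801
time_s: 20.2
tcp_pos: [0.4458, 0.2435, 0.3558]
orientation: [[-0.002, 0.961, -0.275], [-0.001, -0.275, -0.961], [-1.0, -0.002, 0.001]]
ft_force: [-0.8, -0.8, -1.9]
width: 0.339
t 20.2 tcp [0.4458 0.2435 0.3558] jawang -105.95 w 0.339 F [-0.76 -0.77 -1.87] j [0.35 0.03 1.66 0.   1.45 2.2 ] 
 spin -0.0 slide total [-0.0012  0.1644  0.218 ] dist 0.2731 vert [-1.8e-03 -6.0e-04 -1.0e+00]
```

View pics/w14.png

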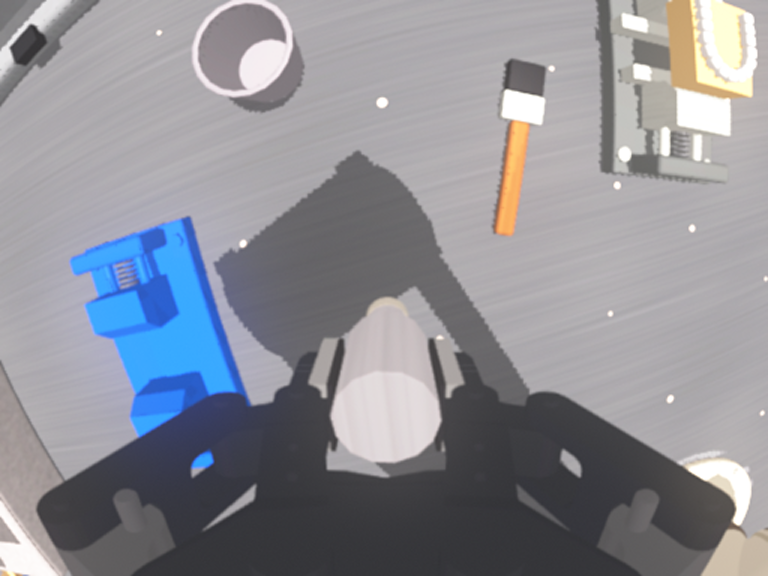

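```bash
python3 -m inch '[{"slide":[0,0.0274,0.0363],"spin":0},{"slide":[0,0.0274,0.0363],"spin":0},{"slide":[0,0.0274,0.0363],"spin":0},{"slide":[0,0.0274,0.0363],"spin":0},{"slide":[0,0.0274,0.0364],"spin":0},{"slide":[0,0.0274,0.0364],"spin":0},{"slide":[0,0,0],"spin":0},{"slide":[0,0,0],"spin":0},{"slide":[0,0,0],"spin":0}]'
python3 - <<'E'
from plan import *
plan(.5440,-.0113,.325,-105.95)
c=cams.read_camera("wrist");crop(c["image"],0,0,512,384,1.5,"pics/w15.png")
print([(np.array(wpx(c,X))*1.5).round() for X in ((.544,-.0113,.091),)])
c=cams.read_camera("scene");crop(c["image"],170,110,310,215,5,"pics/s15.png")
print([((np.array(px(c,X))-[170,110])*5+2).round() for X in ((.544,-.0113,.091),(.544,-.0113,.138))])
E
```

```text
time_s: 21.38
tcp_pos: [0.5439, -0.0103, 0.3569]
orientation: [[-0.001, 0.962, -0.274], [0.0, -0.274, -0.962], [-1.0, -0.001, -0.0]]
ft_force: [-0.3, -0.3, -1.3]
width: 0.338
t 21.375 tcp [ 0.5439 -0.0103  0.3569] jawang -105.89 w 0.338 F [-0.28 -0.27 -1.27] j [-0.16  0.11  1.58  0.    1.45  1.69] 
 spin 0.001 slide total [0.0319 0.0004 0.0009] dist 0.0319 vert [-6.e-04  3.e-04 -1.e+00]
[array([388., 288.])]
[array([362., 261.]), array([361., 182.])]
```

View pics/w15.png

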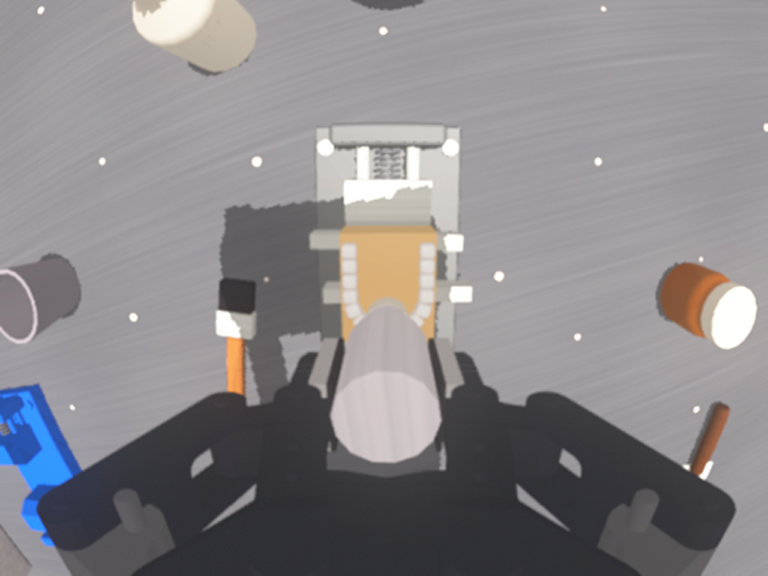

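View pics/s15.png

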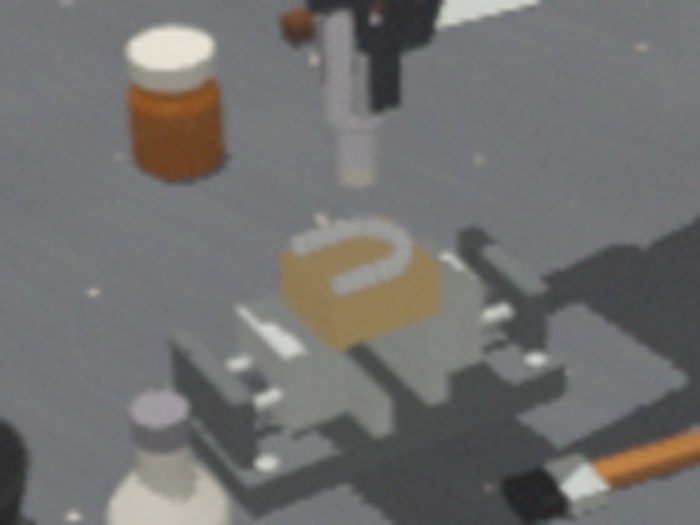

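The foot hangs at (357,178) over the model floor centre (predicted (361,182), about 1 px); wrist view has it centred in the arch. Lowering.

```bash
python3 -m inch '[{"slide":[0.02,0.0004,0.0009],"spin":0},{"slide":[0.015,0,0],"spin":0},{"slide":[0.009,0,0],"spin":0},{"slide":[0.0,0,0],"spin":0},{"slide":[0,0,0],"spin":0}]'; python3 -m inch '[{"slide":[0.002,0,0],"spin":0},{"slide":[0.002,0,0],"spin":0},{"slide":[0,0,0],"spin":0}]'
python3 - <<'E'
from plan import *
plan(.5440,-.0113,.325,-105.95)
c=cams.read_camera("scene");crop(c["image"],170,110,310,215,5,"pics/s16.png")
E
```

```text
time_s: 22.1
tcp_pos: [0.5444, -0.0121, 0.3138]
orientation: [[0.001, 0.962, -0.275], [-0.0, -0.275, -0.962], [-1.0, 0.001, -0.0]]
ft_force: [0.3, 0.2, -1.6]
width: 0.336
time_s: 22.48
tcp_pos: [0.5443, -0.0122, 0.3091]
orientation: [[-0.0, 0.961, -0.275], [0.0, -0.275, -0.961], [-1.0, -0.0, -0.0]]
ft_force: [-0.3, 0.1, -1.4]
width: 0.339
t 22.475 tcp [ 0.5443 -0.0122  0.3091] jawang -105.95 w 0.339 F [-0.25  0.15 -1.42] j [-0.16  0.14  1.65  0.    1.36  1.69] 
 spin -0.0001 slide total [-0.0159 -0.0005 -0.0008] dist 0.0159 vert [-2.e-04  2.e-04 -1.e+00]
```

View pics/s16.png

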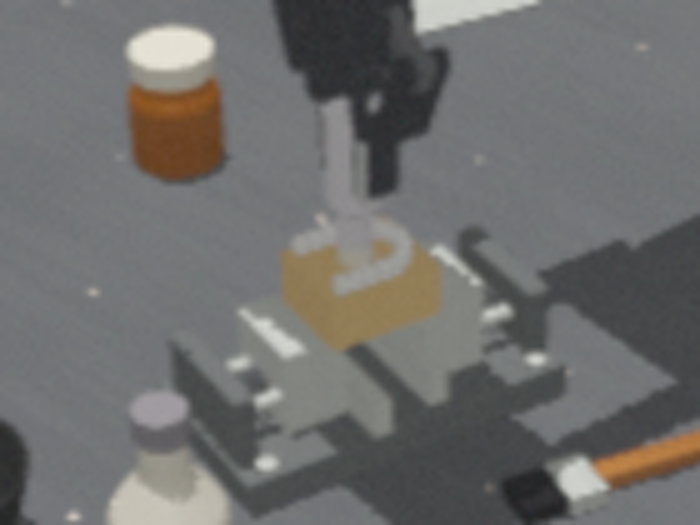

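The foot stands inside the arch at (355,250), clear of the teeth. Pressing down in small steps.

```bash
python3 -m inch '[{"slide":[0.0015,0,0],"spin":0},{"slide":[0.0015,0,0],"spin":0},{"slide":[0,0,0],"spin":0}]'; python3 -m inch '[{"slide":[0.002,0,0],"spin":0},{"slide":[0.002,0,0],"spin":0},{"slide":[0,0,0],"spin":0}]';python3 -m inch '[{"slide":[0.002,0,0],"spin":0},{"slide":[0.002,0,0],"spin":0},{"slide":[0,0,0],"spin":0}]'
```

```text
time_s: 22.9
tcp_pos: [0.5443, -0.0121, 0.3063]
orientation: [[0.0, 0.962, -0.275], [0.0, -0.275, -0.962], [-1.0, 0.0, -0.0]]
ft_force: [-0.2, 0.8, 2.3]
width: 0.335
time_s: 23.28
tcp_pos: [0.5443, -0.0122, 0.3021]
orientation: [[-0.0, 0.961, -0.275], [0.0, -0.275, -0.961], [-1.0, -0.0, -0.0]]
ft_force: [0.4, -0.1, 3.1]
width: 0.338
time_s: 23.65
tcp_pos: [0.5442, -0.0121, 0.2977]
orientation: [[-0.001, 0.961, -0.275], [0.0, -0.275, -0.961], [-1.0, -0.001, -0.0]]
ft_force: [1.2, 0.6, -1.3]
width: 0.337
```

```bash
python3 - <<'E'
from plan import *
c=cams.read_camera("scene");crop(c["image"],170,110,310,215,5,"pics/s17.png")
E
```

```text
(no output)
```

View pics/s17.png

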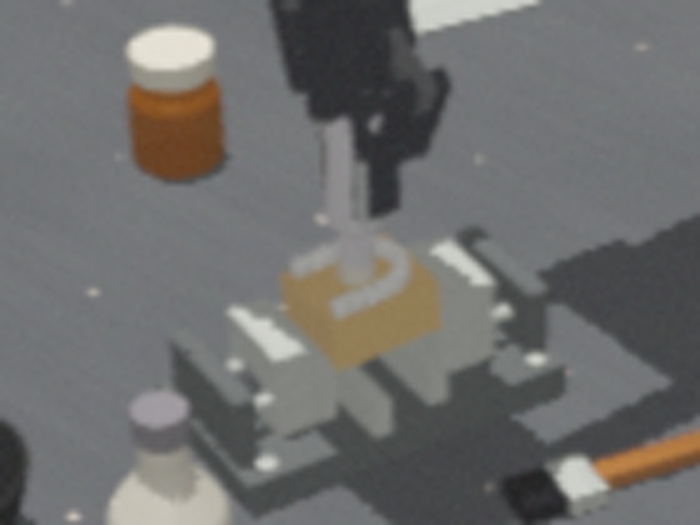

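The model is sinking level between the parting jaws. Continue.

```bash
python3 -m inch '[{"slide":[0.002,0,0],"spin":0},{"slide":[0.002,0,0],"spin":0},{"slide":[0,0,0],"spin":0}]'; python3 -m inch '[{"slide":[0.002,0,0],"spin":0},{"slide":[0.002,0,0],"spin":0},{"slide":[0,0,0],"spin":0}]';python3 -m inch '[{"slide":[0.0015,0,0],"spin":0},{"slide":[0,0,0],"spin":0}]'
```

```text
time_s: 24.08
tcp_pos: [0.5443, -0.0122, 0.294]
orientation: [[-0.0, 0.961, -0.275], [0.0, -0.275, -0.961], [-1.0, -0.0, -0.0]]
ft_force: [1.2, -0.3, -1.0]
width: 0.338
time_s: 24.45
tcp_pos: [0.5442, -0.0121, 0.2899]
orientation: [[-0.001, 0.961, -0.275], [0.0, -0.275, -0.961], [-1.0, -0.001, -0.0]]
ft_force: [-0.5, 0.5, -2.1]
width: 0.337
time_s: 24.7
tcp_pos: [0.5443, -0.0122, 0.2885]
orientation: [[-0.0, 0.961, -0.275], [0.0, -0.275, -0.961], [-1.0, -0.0, -0.0]]
ft_force: [0.8, -0.1, -1.4]
width: 0.337
```

```bash
python3 -m inch '[{"slide":[0.0015,0,0],"spin":0},{"slide":[0.001,0,0],"spin":0},{"slide":[0,0,0],"spin":0}]'; python3 - <<'E'
from plan import *
c=cams.read_camera("scene");crop(c["image"],170,110,310,215,5,"pics/s18.png")
c=cams.read_camera("wrist");crop(c["image"],0,0,512,384,1.5,"pics/w18.png")
E
```

```text
time_s: 25.08
tcp_pos: [0.5445, -0.0122, 0.2875]
orientation: [[0.002, 0.962, -0.275], [-0.0, -0.275, -0.962], [-1.0, 0.002, -0.0]]
ft_force: [-3.8, -0.9, 13.0]
width: 0.337
```

View pics/s18.png

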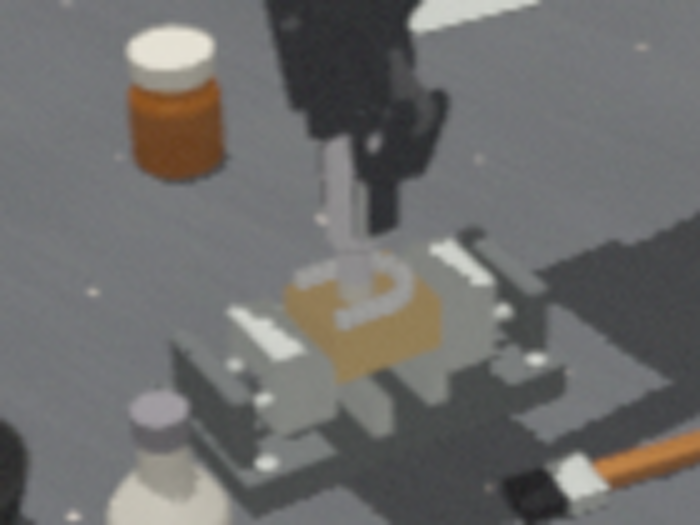

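View pics/w18.png

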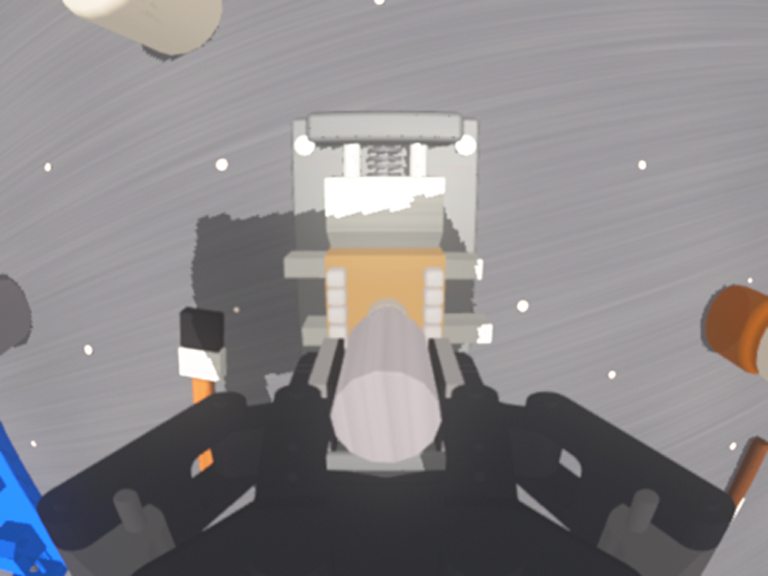

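At the expected seated height (foot 70 mm) the force has risen to 13 N, and the picture shows the model low and level on the parallels. Press a little more and hold.

```bash
python3 -m inch '[{"slide":[0.001,0,0],"spin":0},{"slide":[0,0,0],"spin":0},{"slide":[0,0,0],"spin":0}]'; python3 -m inch '[{"slide":[0.001,0,0],"spin":0},{"slide":[0,0,0],"spin":0},{"slide":[0,0,0],"spin":0},{"slide":[0,0,0],"spin":0}]'
```

```text
time_s: 25.55
tcp_pos: [0.5446, -0.0122, 0.2874]
orientation: [[0.003, 0.962, -0.275], [-0.001, -0.275, -0.962], [-1.0, 0.003, -0.0]]
ft_force: [-6.7, -0.2, 24.4]
width: 0.333
time_s: 26.05
tcp_pos: [0.5447, -0.0123, 0.2873]
orientation: [[0.004, 0.962, -0.275], [-0.001, -0.275, -0.962], [-1.0, 0.004, -0.0]]
ft_force: [-9.5, 0.6, 35.7]
width: 0.336
```

Hard stop: z no longer changes as the force rises to 36 N. Lift off and inspect.

```bash
python3 -m inch '[{"slide":[-0.003,0,0],"spin":0},{"slide":[-0.02,0,0],"spin":0},{"slide":[-0.04,0,0],"spin":0},{"slide":[-0.012,0,0],"spin":0},{"slide":[0,0,0],"spin":0},{"slide":[0,0,0],"spin":0}]'; python3 - <<'E'
from plan import *
plan(.446,.2437,.357)
c=cams.read_camera("scene");crop(c["image"],190,130,290,205,8,"pics/s19.png")
c=cams.read_camera("wrist");crop(c["image"],180,60,340,240,3.3,"pics/w19.png")
E
```

```text
time_s: 26.8
tcp_pos: [0.5441, -0.0122, 0.3577]
orientation: [[-0.002, 0.961, -0.275], [0.0, -0.275, -0.961], [-1.0, -0.002, 0.0]]
ft_force: [0.6, -0.9, -2.5]
width: 0.336
t 26.8 tcp [ 0.5441 -0.0122  0.3577] jawang -105.95 w 0.336 F [ 0.64 -0.87 -2.5 ] j [-0.16  0.11  1.58  0.    1.46  1.69] 
 spin 0 slide total [ 0.001  -0.1647 -0.219 ] dist 0.274 vert [-2.e-03  4.e-04 -1.e+00]
```

View pics/s19.png

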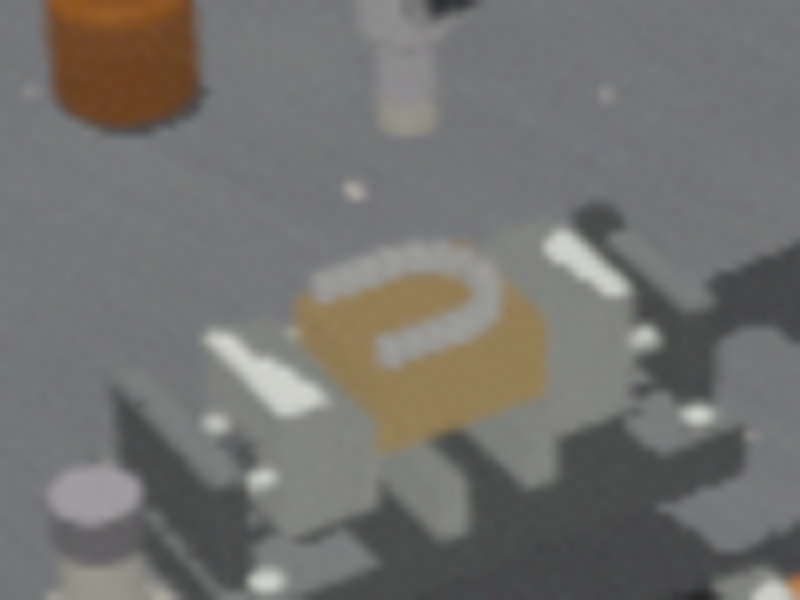

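View pics/w19.png

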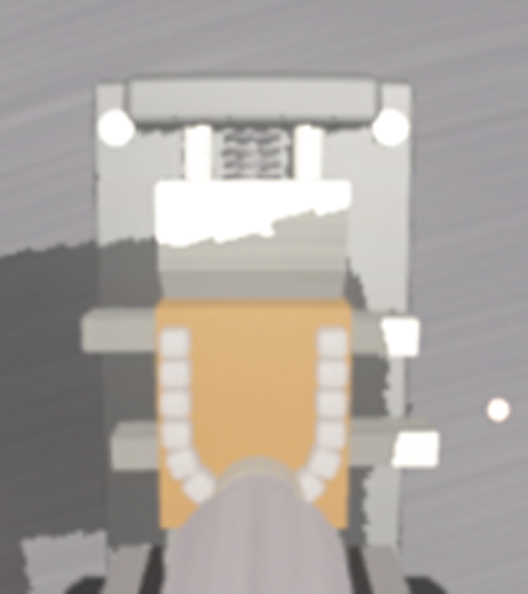

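The scene shows the model low between the jaws with its lower edge from (380,452) to (545,395) on the parallels; wrist view shows it square. Compare with the prediction for a seated, level model.

```bash
python3 - <<'E'
from plan import *
c=cams.read_camera("scene");a=np.radians(-15.95)
for z in(.04,.07):
  for x,y in((.031,.026),(-.031,.026),(.031,-.026)):
    X=(.5435+x*np.cos(a)-y*np.sin(a),-.0115+x*np.sin(a)+y*np.cos(a),z)
    print(z,x,y,((np.array(px(c,X))-[190,130])*8+3.5).round(1))
h=cv2.cvtColor(c["image"],cv2.COLOR_RGB2HSV)
m=((h[...,0]>8)&(h[...,0]<28)&(h[...,1]>85)).astype(np.uint8);m[:,:225]=0;m[:,262:]=0;m[:155]=0;m[190:]=0
for u in range(236,260,2):
  v=np.where(m[:,u])[0]; print(u,v.min() if len(v) else None,v.max() if len(v) else None,end="; ")
E
```

```text
0.04 0.031 0.026 [381.1 461.6]
0.04 -0.031 0.026 [548.7 398.6]
0.04 0.031 -0.026 [300.  377.8]
0.07 0.031 0.026 [378.6 384.7]
0.07 -0.031 0.026 [548.8 322.4]
0.07 0.031 -0.026 [296.4 301.9]
236 166 180; 238 166 185; 240 165 184; 242 165 184; 244 165 183; 246 165 182; 248 173 182; 250 172 181; 252 171 180; 254 167 179; 256 169 178; 258 None None;
```

Everything agrees to the pixel; level can't be resolved finer that way, so a light tap 4 mm to each end as insurance.

```bash
python3 -m inch '[{"slide":[0.02,0.004,0],"spin":0},{"slide":[0.025,0,0],"spin":0},{"slide":[0.015,0,0],"spin":0},{"slide":[0.007,0,0],"spin":0},{"slide":[0.003,0,0],"spin":0},{"slide":[0.001,0,0],"spin":0},{"slide":[0,0,0],"spin":0},{"slide":[0,0,0],"spin":0}]'
```

```text
time_s: 27.95
tcp_pos: [0.5482, -0.0133, 0.2886]
orientation: [[0.001, 0.961, -0.275], [0.0, -0.275, -0.961], [-1.0, 0.001, -0.0]]
ft_force: [0.6, -0.8, -2.0]
width: 0.338
```

```bash
python3 -m inch '[{"slide":[0.001,0,0],"spin":0},{"slide":[0.001,0,0],"spin":0},{"slide":[0,0,0],"spin":0},{"slide":[0,0,0],"spin":0}]'; python3 -m inch '[{"slide":[0.0005,0,0],"spin":0},{"slide":[0,0,0],"spin":0},{"slide":[0,0,0],"spin":0}]'
```

```text
time_s: 28.45
tcp_pos: [0.5483, -0.0133, 0.2875]
orientation: [[0.002, 0.962, -0.275], [-0.0, -0.275, -0.962], [-1.0, 0.002, -0.0]]
ft_force: [-2.9, 0.0, 13.4]
width: 0.335
time_s: 28.82
tcp_pos: [0.5483, -0.0133, 0.2875]
orientation: [[0.002, 0.962, -0.275], [-0.0, -0.275, -0.962], [-1.0, 0.002, -0.0]]
ft_force: [-4.9, -0.6, 18.8]
width: 0.337
```

```bash
python3 -m inch '[{"slide":[-0.006,0,0],"spin":0},{"slide":[0,0,0],"spin":0},{"slide":[0,-0.008,0],"spin":0},{"slide":[0,0,0],"spin":0},{"slide":[0.003,0,0],"spin":0},{"slide":[0.0025,0,0],"spin":0},{"slide":[0,0,0],"spin":0},{"slide":[0,0,0],"spin":0}]'; python3 -m inch '[{"slide":[0.0005,0,0],"spin":0},{"slide":[0,0,0],"spin":0},{"slide":[0,0,0],"spin":0}]'
```

```text
time_s: 29.82
tcp_pos: [0.5407, -0.0111, 0.2875]
orientation: [[0.002, 0.961, -0.275], [-0.0, -0.275, -0.961], [-1.0, 0.002, -0.0]]
ft_force: [-6.4, 0.2, 17.2]
width: 0.338
time_s: 30.2
tcp_pos: [0.5407, -0.0111, 0.2874]
orientation: [[0.002, 0.961, -0.275], [-0.0, -0.275, -0.961], [-1.0, 0.002, -0.0]]
ft_force: [-6.8, -0.1, 22.9]
width: 0.337
```

Same stop height (within 0.1 mm) at both ends: level. Return the tamper.

```bash
python3 -m inch '[{"slide":[-0.004,0,0],"spin":0},{"slide":[-0.025,0,0],"spin":0},{"slide":[-0.04,0,0],"spin":0},{"slide":[0,0,0],"spin":0},{"slide":[0,-0.0268,-0.0365],"spin":0},{"slide":[0,-0.0268,-0.0365],"spin":0},{"slide":[0,-0.0268,-0.0365],"spin":0},{"slide":[0,-0.0268,-0.0365],"spin":0},{"slide":[0,-0.0268,-0.0365],"spin":0},{"slide":[0,-0.0268,-0.0365],"spin":0},{"slide":[0,0,0],"spin":0},{"slide":[0,0,0],"spin":0},{"slide":[0,0,0],"spin":0}]'; python3 - <<'E'
from plan import *
plan(.446,.2437,.2176)
c=cams.read_camera("wrist");crop(c["image"],0,0,512,384,1.5,"pics/w20.png")
c=cams.read_camera("scene");crop(c["image"],270,90,390,180,6,"pics/s20.png")
E
```

```text
time_s: 31.82
tcp_pos: [0.4464, 0.2429, 0.3544]
orientation: [[-0.0, 0.961, -0.276], [-0.0, -0.276, -0.961], [-1.0, -0.0, 0.0]]
ft_force: [1.0, 0.5, -1.0]
width: 0.336
t 31.825 tcp [0.4464 0.2429 0.3544] jawang -106.01 w 0.336 F [ 1.    0.46 -1.02] j [ 0.35  0.03  1.67 -0.    1.44  2.2 ] 
 spin 0 slide total [ 0.1368 -0.0005 -0.0007] dist 0.1368 vert [-5.e-04 -2.e-04 -1.e+00]
```

View pics/w20.png

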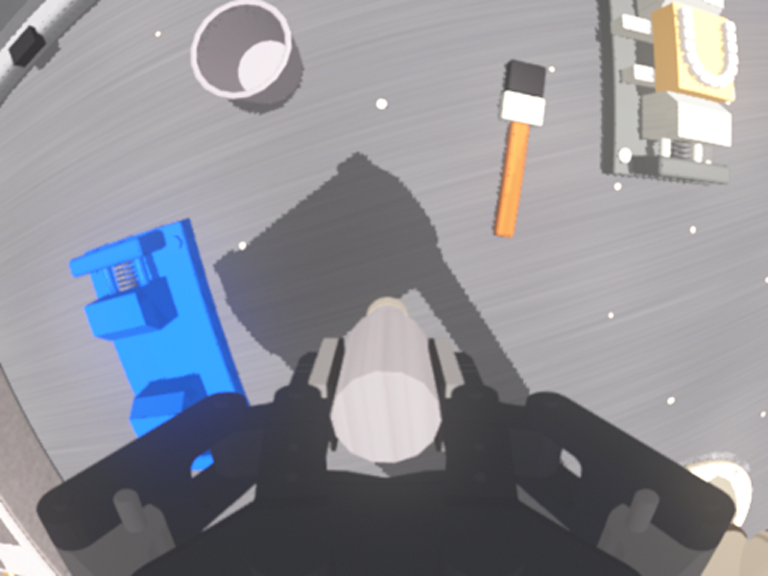

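The tamper is unchanged in the grip ((387,300) foot, (386,416) top) and upright. Lower it until it touches.

```bash
python3 -m inch '[{"slide":[0.04,0,-0.0007],"spin":0},{"slide":[0.04,0,0],"spin":0},{"slide":[0.03,0,0],"spin":0},{"slide":[0.015,0,0],"spin":0},{"slide":[0.006,0,0],"spin":0},{"slide":[0.003,0,0],"spin":0},{"slide":[0,0,0],"spin":0},{"slide":[0,0,0],"spin":0},{"slide":[0,0,0],"spin":0}]'; python3 -m inch '[{"slide":[0.001,0,0],"spin":0},{"slide":[0.001,0,0],"spin":0},{"slide":[0,0,0],"spin":0},{"slide":[0,0,0],"spin":0}]'
```

```text
time_s: 33.05
tcp_pos: [0.4463, 0.2444, 0.2212]
orientation: [[0.001, 0.962, -0.275], [0.0, -0.275, -0.962], [-1.0, 0.0, -0.0]]
ft_force: [-1.1, -0.1, -1.0]
width: 0.335
time_s: 33.55
tcp_pos: [0.4462, 0.2444, 0.2187]
orientation: [[-0.0, 0.961, -0.275], [0.0, -0.275, -0.961], [-1.0, -0.0, -0.0]]
ft_force: [-0.3, 0.2, -2.0]
width: 0.337
```

```bash
python3 -m inch '[{"slide":[0.001,0,0],"spin":0},{"slide":[0,0,0],"spin":0},{"slide":[0,0,0],"spin":0}]'; python3 -m inch '[{"slide":[0.0005,0,0],"spin":0},{"slide":[0,0,0],"spin":0},{"slide":[0,0,0],"spin":0}]'
```

```text
time_s: 33.92
tcp_pos: [0.4462, 0.2444, 0.2178]
orientation: [[-0.0, 0.962, -0.275], [0.0, -0.275, -0.962], [-1.0, -0.0, -0.0]]
ft_force: [0.6, 0.8, -1.7]
width: 0.335
time_s: 34.3
tcp_pos: [0.4463, 0.2444, 0.2176]
orientation: [[0.0, 0.962, -0.275], [0.0, -0.275, -0.962], [-1.0, 0.0, -0.0]]
ft_force: [-2.4, -1.3, 4.5]
width: 0.334
```

Contact. Release, rise, inspect.

```bash
python3 -m inch '[{"slide":[0,0,0],"spin":0},{"slide":[0,0,0],"spin":0},{"slide":[0,0,0],"spin":0},{"slide":[0,0,0],"spin":0},{"slide":[-0.03,0,0],"spin":0},{"slide":[-0.05,0,0],"spin":0},{"slide":[-0.05,0,0],"spin":0},{"slide":[-0.04,0,0],"spin":0},{"slide":[0,0,0],"spin":0},{"slide":[0,0,0],"spin":0},{"slide":[0,0,0],"spin":0}]' -1
python3 - <<'E'
from plan import *
plan(.446,.2437,.39)
c=cams.read_camera("wrist");crop(c["image"],0,0,512,384,1.5,"pics/w21.png")
c=cams.read_camera("scene");crop(c["image"],120,80,440,280,2.5,"pics/s21.png")
c=cams.read_camera("top");crop(c["image"],160,100,400,280,3.3,"pics/t21.png")
E
```

```text
time_s: 35.67
tcp_pos: [0.4461, 0.2443, 0.386]
orientation: [[-0.002, 0.962, -0.275], [-0.001, -0.275, -0.962], [-1.0, -0.002, 0.001]]
ft_force: [0.8, 0.3, -0.3]
width: 1.0
t 35.675 tcp [0.4461 0.2443 0.386 ] jawang -105.95 w 1.0 F [ 0.84  0.25 -0.32] j [0.35 0.02 1.62 0.   1.51 2.2 ] 
 spin 0 slide total [-0.004   0.      0.0006] dist 0.0041 vert [-1.9e-03 -6.0e-04 -1.0e+00]
```

View pics/w21.png

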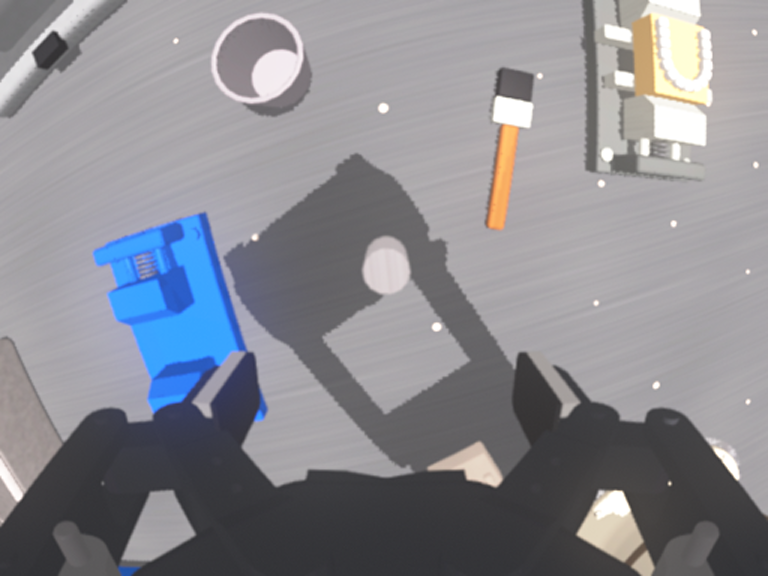

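View pics/s21.png

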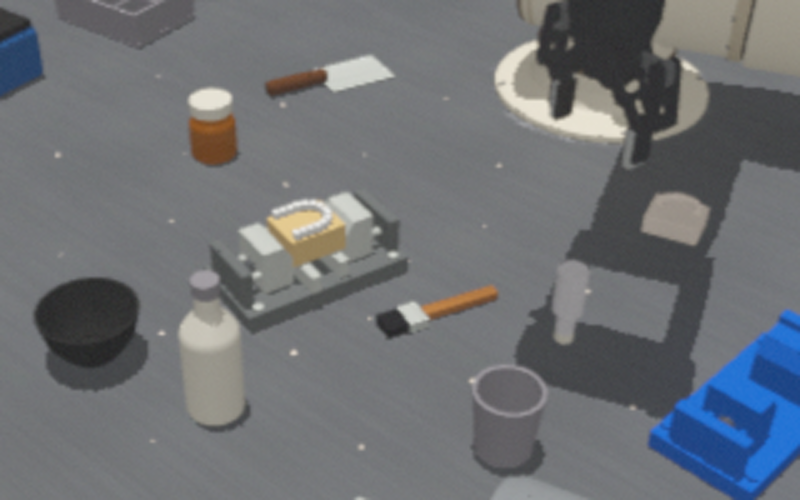

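View pics/t21.png

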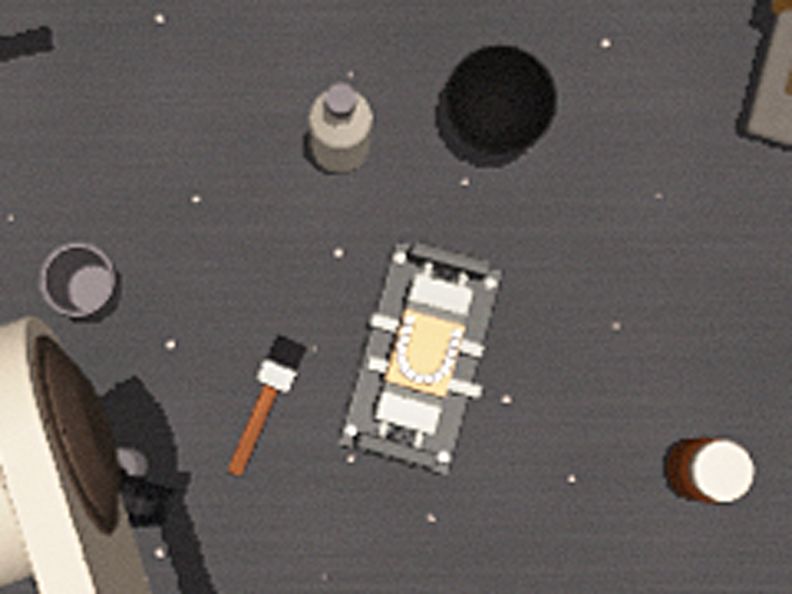

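All in place; check the tamper's uprightness numerically (it looks slightly slanted in the scene view).

```bash
python3 - <<'E'
from plan import *
c=cams.read_camera("scene")
print(px(c,(.446,.2437,0)),px(c,(.446,.2437,.085)))
crop(c["image"],320,170,370,230,10,"pics/s22.png")
w=cams.read_camera("wrist");print(np.array(wpx(w,(.446,.2437,.085)))*1.5,np.array(wpx(w,(.446,.2437,0.0)))*1.5)
t=cams.read_camera("top");f=lambda u,v:(160+(u+.5)/3.3-.5,100+(v+.5)/3.3-.5)
P=np.array([on(t,*f(*q),.07) for q in((404,310),(466,315),(452,394),(387,385))]);print(P.mean(0),[np.degrees(np.arctan2(*(P[i]-P[j])[1::-1])) for i,j in((0,3),(1,2))])
print(np.hypot(.4997-.5433,.13+.0115))
E
```

```text
(np.float64(345.7316546283522), np.float64(215.0970410285335)) (np.float64(349.8819515942015), np.float64(187.7455396981365))
[387.13939239 273.43956886] [386.78418603 248.82057446]
[ 0.54321957 -0.01426556  0.07      ] [np.float64(-13.11147822068616), np.float64(-10.785866809752946)]
0.14806488442571386
```

View pics/s22.png

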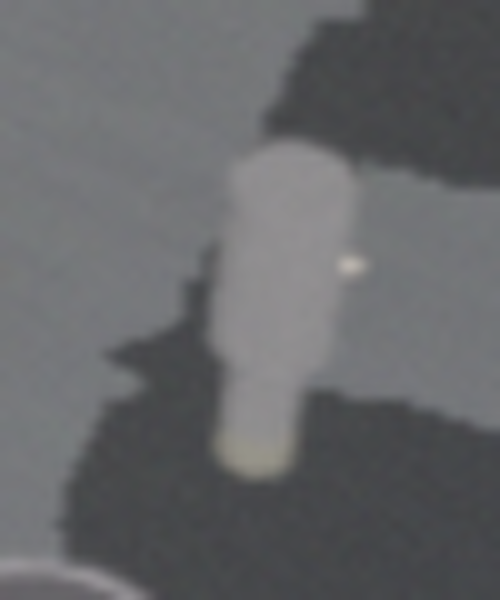

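Tamper upright: predicted top (299,177) and foot (257,451), seen (292,175) and (257,452). My hand-picked model corners give a yaw that differs by 3–5° from the vise, so measure that better with a closer wrist look.

```bash
python3 -m inch '[{"slide":[0,0.0274,0.0363],"spin":0},{"slide":[0,0.0274,0.0363],"spin":0},{"slide":[0,0.0274,0.0363],"spin":0},{"slide":[0,0.0274,0.0363],"spin":0},{"slide":[0,0.0274,0.0364],"spin":0},{"slide":[0,0.0274,0.0364],"spin":0},{"slide":[0.03,0,0],"spin":0},{"slide":[0,0,0],"spin":0},{"slide":[0,0,0],"spin":0},{"slide":[0,0,0],"spin":0}]'
python3 - <<'E'
from plan import *
plan(.5435,-.0115,.36)
c=cams.read_camera("wrist");im=c["image"]
crop(im,180,60,340,240,3.3,"pics/w23.png")
h=cv2.cvtColor(im,cv2.COLOR_RGB2HSV)
m=((h[...,0]>8)&(h[...,0]<28)&(h[...,1]>70)&(h[...,2]>120)).astype(np.uint8);m[:,:205]=0;m[:,310:]=0;m[:120]=0;m[250:]=0
m=cv2.morphologyEx(m,cv2.MORPH_CLOSE,np.ones((9,9)))
n,l,st,ce=cv2.connectedComponentsWithStats(m);i=1+np.argmax(st[1:,4]);l=l==i
print(st[i],ce[i])
def fit(p):
    W=np.array([on(c,u,v,.07,True)[:2] for u,v in p]);vx,vy,_,_=cv2.fitLine(W.astype(np.float32),cv2.DIST_HUBER,0,.01,.01).ravel();return np.degrees(np.arctan2(vy,vx)),W.mean(0)
x,y,w,hh=st[i][:4]
vs=range(y+6,y+hh-8); us=range(x+6,x+w-6)
print("L",fit([(np.where(l[v])[0].min()-.5,v) for v in vs]));print("R",fit([(np.where(l[v])[0].max()+.5,v) for v in vs]))
print("far",fit([(u,np.where(l[:,u])[0].min()-.5) for u in us]));print("near",fit([(u,np.where(l[:,u])[0].max()+.5) for u in us]))
E
```

```text
time_s: 37.22
tcp_pos: [0.5444, -0.0099, 0.3584]
orientation: [[0.002, 0.962, -0.274], [-0.0, -0.274, -0.962], [-1.0, 0.002, -0.0]]
ft_force: [0.2, -0.3, -0.2]
width: 0.999
t 37.225 tcp [ 0.5444 -0.0099  0.3584] jawang -105.9 w 0.999 F [ 0.16 -0.25 -0.23] j [-0.16  0.11  1.58  0.    1.45  1.69] 
 spin 0 slide total [-0.0016 -0.0005  0.0018] dist 0.0024 vert [ 1.5e-03 -1.0e-04 -1.0e+00]
[ 230  151   59   70 3254] [258.25660725 184.75629994]
L (np.float32(-15.923797), array([0.55280476, 0.01360309]))
R (np.float32(-15.839488), array([ 0.53847761, -0.03676797]))
far (np.float32(72.666756), array([ 0.57513397, -0.01995048]))
near (np.float32(74.095955), array([ 0.51263346, -0.00226309]))
```

View pics/w23.png

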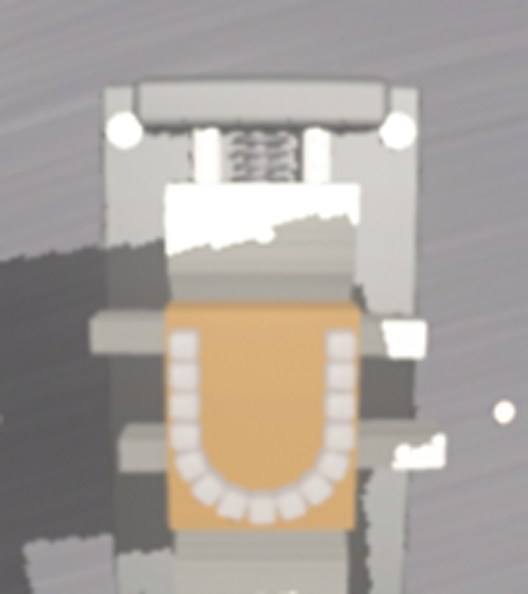

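The wrist view shows the model with both long edges at −15.9° (vise −15.95°), 52.4 mm wide when cast at z = 70 mm (the seated height), centred within about 1 mm. Handing in.

```bash
python3 -c "
from rig import ctrl
print(ctrl.finish_job()); print(ctrl.observe()['time_s'])"
```

```text
the job is handed in; nothing more can be done
None
the job is handed in; nothing more can be done
```

I carried out the whole task and handed it in at about 37 s of the 72 s allowed. No verdict was reported.

- **Brush:** it lies flat on the bench, about 148 mm from the vise's middle.
- **Model:** I set it in the jaw mouth and let go. I then pressed it down with the tamper on the floor inside the arch, up to about 36 N, until it stopped hard. Lighter taps 4 mm towards each end stopped at the same height within 0.1 mm, so it is level.
- **Final model check:** its long edges lie at −15.9°, against −15.95° for the vise, and it is centred within about 1 mm. Its width comes out right when measured at the seated height.
- **Tamper:** it stands upright back on its original spot, and its top and foot appear where predicted. The jar, cup, bottle and bowl were not touched.

**Checks that disagreed:**
- An early wrist picture, taken while the arm was still settling, placed the vise about 7 mm off. I dropped it for static views, which agreed within 2 mm.
- A rough hand-picked yaw from the last top view was 3–5° off. The finer wrist measurement did not bear it out.
- The model's length measured about 65 mm instead of 62 mm, probably because part of an end face was counted.
- The pictures cannot show the model's tilt to the required accuracy. That it is level rests on the equal stop heights.

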